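# Turn the four-way rack to its big holes and dock it

### The arm

A 6-joint arm with a two-finger parallel gripper is mounted at the origin on a cart in front of the work surface, level with it; the furniture and walls round the work are solid. World frame = base frame: x ahead of the robot, y to its left, z up, the work surface at z = 0. Lengths are in mm, angles in rad, forces in N, time in s.
With the tool pointing down it reaches from about 225 to 875 mm from the base axis. Payload 3.4 kg.
Tool frame: the origin (TCP) lies on the centre line of the jaws, within the pads' length; the fingertips stand 22 mm ahead of it and the grasp point (between the pads) lies 3 mm ahead of it (r.tips_ahead is the distance from the TCP to the fingertips, in mm); z points along the fingers, x is the direction in which the jaws open and shut, and the axes are right-handed (so a half turn about z gives the same grasp; the last joint's range is limited). The gripper opens to 85 mm and grips with 20 to 120 N. Pads are 22 mm wide; open, the fingers measure 114 mm over their backs; the gripper's body (76 mm by 85 mm) begins 54 mm behind the grasp point. The pads swing forward as they close: fully open they stand 13 mm farther back than shut.
Start: joints at [-1.466, 0.276, 1.505, -0, 1.361, -0.121], TCP at [128.73, -560.436, 253.328] pointing down, gripper open.
Joint ranges: [-2.89, 2.89], [-0.75, 2.08], [0.22, 2.7], [-1.18, 4.32], [0.11, 2.71], [-2.7, 2.7]. Speed limits (rad/s): [2.57, 2.57, 3.14, 3.14, 3.14, 3.14].

### API

Orientations are given as a 3x3 rotation matrix whose columns are the frame's x, y, z axes.
In Python, from rig import r gives the robot as it stands. The module is installed in compiled form; this text tells all that it offers.
- The arm moves only by the shell command python3 -m inch 'ROWS'. ROWS is JSON, a list of rows, each an object of numbers: "claw": the opening, from 0 (shut) to 1 (fully open); "dx", "dy", "dz": the shift along the tool's x, y, z in m; "twist": the turn about the tool's z in degrees. A call has 1 to 12 rows; each row shifts and turns the pose as measured when the row begins, along the tool's axes as they then stand; what a row does not reach is not made up. A row lasts 1/10 s, in which the tool goes at most 50 mm and 8.59 degrees, less where a joint would pass 70% of its speed; a pose out of reach is approached as far as the arm can. A call with a gripper value outside its range is refused whole. The fingers move at their own pace and stop on an object; the grip force is fixed at half the most. Time passes only in rows, so rows that do not move let the fingers close. It gives the time, the measured TCP pose, the force and the opening at its end, in the units of the state.
- r.observe(): the state, without advancing time (a new reading comes with each control period).
- r.get_image(name): name is "side" or "top" or "wrist"; returns a dict with "img" (400x640x3 uint8, red, green, blue), "depth" (400x640 float32, mm along the optical axis (not along the pixel's ray), 0 where there is no reading), "K" (3x3 intrinsics, pixels), "R" (3x3) and "t" (3): a world point X has camera coordinates R X + t. Camera axes: x right, y down, z forward; pixel columns grow to the right and rows downward; lengths in mm; the calibration is good to about 2 mm. A picture is of the moment at which its call begins.
- r.hand_in(): hands the job in, once; it reports no verdict.
The state is a dict: "clock": time; "joints": joint angles; "joint_velocities": joint speeds; "effort": joint torques, N m; "eef_pos": TCP position; "tool_rot": TCP orientation; "force": force on the tool from outside, world axes, zero at the start; "ft_torque": the same for the moment, N m; "finger_gap": finger opening in mm.
Only numpy, scipy, OpenCV 4.12 (cv2) and the standard library are available. Lean on these libraries where they do the work, as an engineer would, in place of code of your own. Each camera call takes 0.05 s, during which the arm holds its last target.

### The job

The four-way tube rack is lying with its three big holes underneath. Without picking it up, roll it over on the bench one face at a time until the big holes face up, then slide it sideways into the docking bracket until it is fully home against the back rail, and swing the latch arm fully shut behind it. Leave the other things on the bench where they are.

Things in the scene. Friction and masses are not known exactly. Their poses are not given: they have to be found in the camera images.
- rack: grey four-way tube rack, a hollow square block 150 mm long, 72x72 mm over the non-slip rubber beads (5 mm radius) on its long edges; faces lie 1 mm inside the beads. About 0.3 kg. Origin at its centre, 36 mm over the bench when flat. x: long axis; +z: out of the face with the three big holes; other long faces: 17 mm holes (+y), 8 mm (-y), 11 mm (-z). Starts big holes down
- big_face (a point): centre of the rack's face with three 30 mm holes in a row (46 mm apart), 36 mm from the rack's centre. Pushed high on a long side (55 mm or more over the bench) the rack tips over its far edge and past 45 degrees falls on to the next face, one rack width (72 mm) on; pushed with fingers flat on the side and reaching low down, it slides
- dock: docking bracket, a U of grey metal rails 18 mm high, 10 mm thick, fixed to the bench, no floor. Origin on the bench under the centre of a docked rack; z up; +y: the way the rack slides in sideways (about the robot's left); x: along the docked rack. Back rail's inner face at y = 36 mm; side rails' at x = +-79 mm (4 mm play at each end), y from 36 to -36 mm. Rack starts 0.32 to 0.38 m off at -y
- dock_mouth (a point): middle of the dock's open side, on the bench, at y = -36 mm in the dock's frame. From here the ends of the side rails flare outward, to x = +-98 mm at y = -60 mm. 3 mm feet of the rails reach out to x = +-108 mm and y = 64 mm
- latch (a joint): swing latch of the dock, rad: 0 = shut against its stop (arm along the dock's +x across part of the mouth); 1.75 to 1.95 at the start (arm swung out, about along -y). Opens clockwise, shuts counter-clockwise seen from above. Arm 12 mm wide, 28 to 34 mm over the bench. Stays where left (friction, under 1 N at the knob). Shut, it passes 3 mm behind a docked rack; one not fully home blocks it
- latch_pivot (a point): upright pivot of the latch, at x = -92, y = -45 mm in the dock's frame (this point 31 mm over the bench); post 12 mm across, arm's hub 20 mm across
- latch_knob (a point): centre of the black upright knob on the latch arm's free end, 65 mm from the pivot, 51 mm over the bench; knob 15 mm in diameter, 42 to 60 mm over the bench
- tip_box: clear-lidded pipette tip box, 86x123x80 mm, left edge of the bench; a bystander, origin at the middle of its underside
- label_roll: white roll of labels, 67 mm across, 31 mm high, left edge of the bench; a bystander, origin at the middle of its underside
- beaker: white plastic beaker, 69 mm across, 76 mm high, front left corner of the bench; a bystander, origin at the middle of its underside
- petri_dish: petri dish, 62 mm across, 15 mm high, at the front edge left of centre; a bystander, origin at the middle of its underside
- pipette: white pipette lying along the front edge, 234x26x33 mm; a bystander, origin at the middle of its underside
- timer: white bench timer, 56x66x18 mm, front right corner; a bystander, origin at the middle of its underside
- amber_bottle: brown bottle, 64 mm across, 132 mm high, at the back right; a bystander, origin at the middle of its underside

How it is judged (in metres and radians):
On the way, in this order (a step that is already met when the one before it is completed fails the run):
1. the rack lies on one of its side faces after a quarter turn, at rest on the bench (angle between rack's own z axis and vertical between 1.47 and 1.67 rad and height (world z) of rack below 0.041 m and linear speed of rack below 0.02 m/s and angular speed of rack below 0.2 rad/s), for 0.2 s.
2. the rack lies on the bench with its three big holes facing up, at rest (angle between rack's own z axis and vertical below 0.1 rad and height (world z) of rack below 0.041 m and linear speed of rack below 0.02 m/s and angular speed of rack below 0.2 rad/s), for 0.2 s.
3. the rack, big holes up, is fully home in the dock (angle between rack's own z axis and vertical below 0.1 rad and height (world z) of rack below 0.041 m and y of rack in the frame of dock between -0.004 and 0.004 m and x of rack in the frame of dock between -0.007 and 0.007 m and angle between the x axis of rack and the x axis of dock, either way round below 0.07 rad), for 0.2 s.
At the end, for the whole second after the job is handed in: The rack lies flat in the dock with its three big holes up (within 0.1 rad), centred within 4 mm front to back (so against the back rail) and 7 mm lengthwise, square within 0.07 rad and at rest, and the latch is shut to within 0.1 rad (all of step 3 and linear speed of rack below 0.02 m/s and angular speed of rack below 0.2 rad/s and value of joint latch below 0.1 rad); the robot touches nothing.
It fails at once if the rack is picked up clear of the bench (its centre rises above 75 mm; rolling lifts it to 51 mm) (height (world z) of rack above 0.075 m).
It fails at once if a bystander is moved by more than 30 mm (distance of any of tip_box, label_roll, beaker, petri_dish, pipette, timer, amber_bottle from where it was at the start of the episode above 0.03 m).
It also fails if it takes over 72 s, if anything falls off the work surface, if the arm or the gripper's body presses on something with over 40 N, if the wrist force passes 120 N, or if a joint passes its speed limit or range.

## Working session

There is one attempt and no reset: what is moved stays moved. The work goes in short steps, Python scripts to look and compute and a shell command to move; the robot and the scene stay as the last step left them, time stands still between calls to the robot, and variables do not carry over. Pictures are saved under pics/ and viewed, and the job is handed in when it is done.

```bash
mkdir -p pics; cat > h.py <<'E'
from rig import r
import numpy as np, cv2
def snap(n,f):
    d=r.get_image(n); cv2.imwrite('pics/'+f+'.png',d['img'][:,:,::-1]); np.savez('pics/'+f+'.npz',**d); return d
def world(d):
    K,R,t=d['K'],d['R'],d['t']; z=d['depth'].astype(float)
    v,u=np.mgrid[:z.shape[0],:z.shape[1]]
    c=np.stack([(u-K[0,2])/K[0,0]*z,(v-K[1,2])/K[1,1]*z,z],-1)
    return (c-t)@R
def st():
    o=r.observe(); print({k:np.round(o[k],3).tolist() for k in('clock','joints','eef_pos','tool_rot','force','finger_gap')})
E
python3 - <<'E'
from h import *
st()
for n in('top','side','wrist'):
    d=snap(n,n+'0'); print(n,d['K'].tolist(),np.round(d['R'],3).tolist(),d['t'])
E
```

```text
{'clock': 0.0, 'joints': [-1.466, 0.277, 1.506, -0.0, 1.361, -0.121], 'eef_pos': [128.664, -559.914, 252.445], 'tool_rot': [[0.224, -0.975, -0.0], [-0.975, -0.224, 0.002], [-0.002, -0.0, -1.0]], 'force': [-0.11, 0.336, 0.224], 'finger_gap': 85.426}
top [[382.58752020873027, 0.0, 321.78936121318793], [0.0, 382.58752020873027, 202.6589632089996], [0.0, 0.0, 1.0]] [[0.074, -0.997, -0.001], [-0.977, -0.072, -0.201], [0.2, 0.015, -0.98]] [  11.64584013  563.86555062 1095.59603949]
side [[488.8624661893147, 0.0, 317.3768002622822], [0.0, 488.8624661893147, 199.75882840983283], [0.0, 0.0, 1.0]] [[-0.987, -0.157, -0.021], [-0.044, 0.394, -0.918], [0.153, -0.906, -0.396]] [ 585.92643043   50.50107003 1135.1834072 ]
wrist [[331.4325848967962, 0.0, 317.409421990154], [0.0, 331.4325848967962, 202.1797109689835], [0.0, 0.0, 1.0]] [[0.224, -0.975, -0.002], [-0.938, -0.216, 0.272], [-0.266, -0.059, -0.962]] [-573.62094315  -34.01208348  378.50822469]
```

View pics/top0.png

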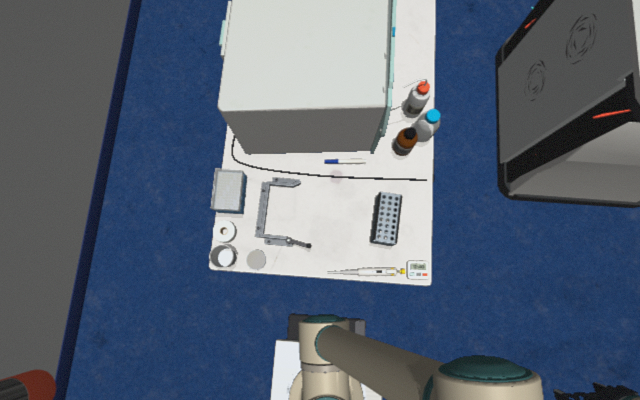

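View pics/side0.png

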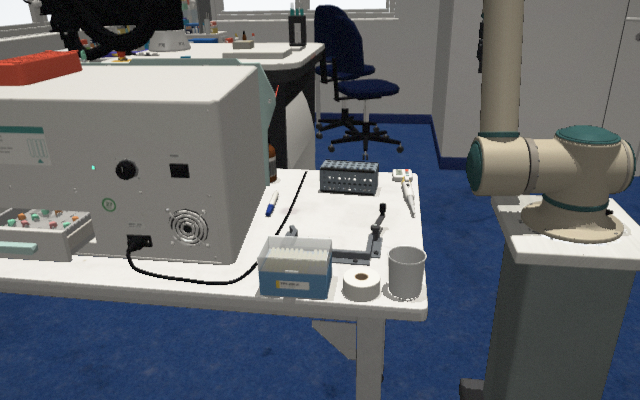

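View pics/wrist0.png

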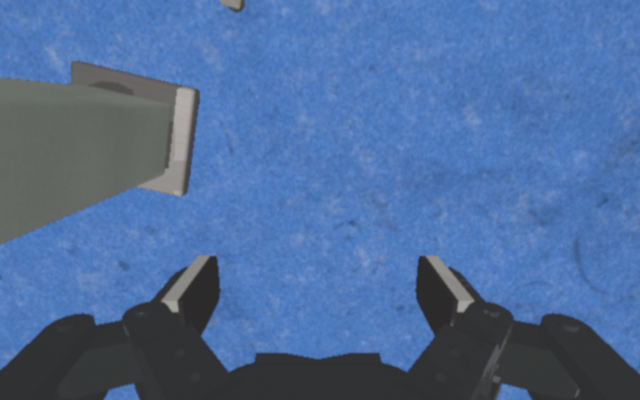

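The top picture shows the rack at about (386,218) and the dock U at (262,210) opening right, with the knob at (308,245). Bystanders are around the edges, and the arm is on the right side (-y). Next I measure.

```bash
python3 - <<'E'
from h import *
d=dict(np.load('pics/top0.npz')); W=world(d)
x,y,z=W[...,0],W[...,1],W[...,2]
v,u=np.mgrid[:400,:640]
m=(z>60)&(z<90)&(u>355)&(u<415)&(v>180)&(v<255)
p=W[m]; print(len(p),p.mean(0),np.percentile(p[:,2],[5,50,95]))
rc=cv2.minAreaRect(p[:,:2].astype(np.float32)); print('rack',rc,cv2.boxPoints(rc).tolist())
def prt(n,u0,u1,v0,v1,z0,z1):
    m=(z>z0)&(z<z1)&(u>=u0)&(u<u1)&(v>=v0)&(v<v1); p=W[m]
    if len(p)<5: print(n,'few',len(p));return
    rc=cv2.minAreaRect(p[:,:2].astype(np.float32)); print(n,len(p),p.mean(0).round(1),np.round(p.min(0)),np.round(p.max(0)),np.round(cv2.boxPoints(rc)).tolist())
prt('dock',245,305,170,240,10,26)
prt('knob',300,315,238,255,48,70)
prt('latch',270,315,230,255,24,45)
prt('bottle',390,420,120,160,100,150)
prt('timer',400,435,255,285,10,30)
prt('pip',320,405,255,285,10,45)
prt('bench',320,360,195,225,-20,20)
for n,b in(('tipbox',(205,250,160,218)),('roll',(215,240,218,242)),('beaker',(205,240,243,272)),('petri',(243,268,245,272))): prt(n,*b,8,120)
s=dict(np.load('pics/side0.npz')); 
big=cv2.resize(d['img'][150:290,200:440],None,fx=3.3,fy=3.3,interpolation=cv2.INTER_CUBIC); cv2.imwrite('pics/topc.png',big[:,:,::-1])
big=cv2.resize(s['img'][150:310,240:440],None,fx=3.5,fy=3.5,interpolation=cv2.INTER_CUBIC); cv2.imwrite('pics/sidec.png',big[:,:,::-1])
E
```

```text
973 [ 528.58558572 -142.4878189    70.42802963] [66.63262176 70.45828404 74.04527642]
rack ((530.318603515625, -142.73402404785156), (71.73802185058594, 150.51675415039062), 85.68611907958984) [[452.5753479003906, -172.8404541015625], [602.6657104492188, -184.16238403320312], [608.0618896484375, -112.62759399414062], [457.97149658203125, -101.3056640625]]
dock 416 [548.5 208.8  17. ] [449. 118.  10.] [664. 301.  25.] [[448.0, 120.0], [664.0, 118.0], [666.0, 301.0], [450.0, 304.0]]
knob 21 [431.2  83.7  58.6] [425.  78.  48.] [437.  90.  62.] [[425.0, 90.0], [425.0, 78.0], [437.0, 78.0], [437.0, 90.0]]
latch 98 [440.3 125.4  33.5] [427.  91.  29.] [453. 156.  39.] [[421.0, 92.0], [438.0, 88.0], [455.0, 153.0], [439.0, 158.0]]
bottle 203 [ 772.9 -187.5  119.1] [ 753. -222.  100.] [ 826. -166.  138.] [[742.0, -182.0], [790.0, -246.0], [826.0, -220.0], [778.0, -155.0]]
timer 423 [ 385.7 -246.5   15.7] [ 359. -282.   10.] [ 414. -197.   25.] [[359.0, -197.0], [359.0, -282.0], [414.0, -282.0], [413.0, -197.0]]
pip 451 [ 370.2 -111.4   21. ] [ 357. -209.   11.] [388.  23.  37.] [[349.0, 22.0], [367.0, -210.0], [391.0, -208.0], [373.0, 24.0]]
bench 1193 [ 5.556e+02 -3.400e+00 -5.000e-01] [505. -67.  -8.] [607.  62.   7.] [[504.0, 55.0], [514.0, -69.0], [608.0, -62.0], [598.0, 62.0]]
tipbox 1418 [575.3 334.7  72. ] [517. 295.   8.] [691. 382.  87.] [[516.0, 297.0], [690.0, 295.0], [691.0, 382.0], [517.0, 384.0]]
roll 364 [458.6 342.7  29.2] [426. 313.   8.] [492. 373.  36.] [[424.0, 368.0], [430.0, 310.0], [495.0, 316.0], [489.0, 375.0]]
beaker 309 [382.2 341.3  48.6] [348. 299.   8.] [415. 368.  80.] [[335.0, 343.0], [372.0, 286.0], [428.0, 323.0], [391.0, 379.0]]
petri 326 [380.5 242.7  14.3] [351. 213.   8.] [411. 273.  24.] [[339.0, 239.0], [384.0, 201.0], [422.0, 247.0], [377.0, 285.0]]
```

View pics/topc.png

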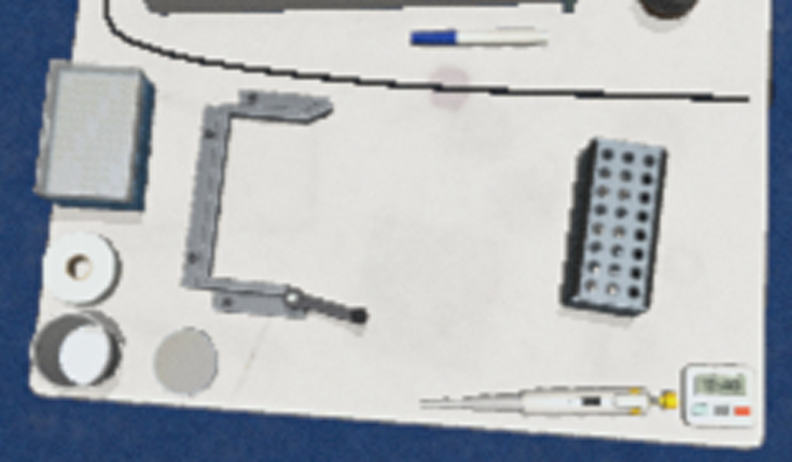

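View pics/sidec.png

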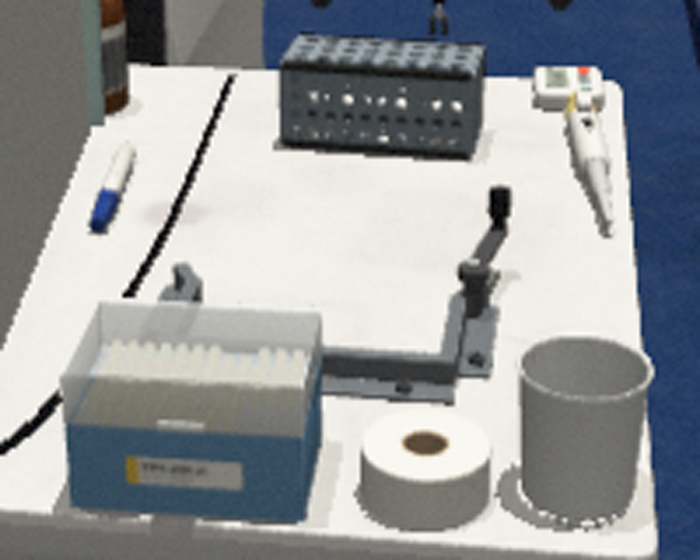

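```bash
python3 -m inch '[{"dx":-0.0224,"dy":-0.0425},{"dx":-0.0224,"dy":-0.0425},{"dx":-0.0224,"dy":-0.0425},{"dx":-0.0224,"dy":-0.0425},{"dx":-0.0224,"dy":-0.0425},{"dx":-0.0224,"dy":-0.0425},{"dx":-0.0224,"dy":-0.0425},{"dx":-0.0224,"dy":-0.0425},{"dx":-0.0224,"dy":-0.0425},{"dx":-0.0224,"dy":-0.0425}]'; python3 -m inch '[{"twist":-8},{"twist":-8},{"twist":-8},{"twist":-8},{"twist":-8},{"twist":-8},{"twist":-8},{"twist":-8},{"twist":-8},{}]'; python3 -c "
from h import *
st();print(r.tips_ahead)
d=snap('wrist','w1')"
```

```text
{'clock': 0.15, 'joints': [-1.466, 0.276, 1.506, 0.0, 1.361, -0.121], 'eef_pos': [128.695, -560.049, 252.648], 'tool_rot': [[0.224, -0.975, -0.0], [-0.975, -0.224, 0.001], [-0.001, -0.0, -1.0]], 'force': [0.387, -0.344, 0.297], 'finger_gap': 85.28}
22.0invalid input
invalid input
```

View pics/w1.png

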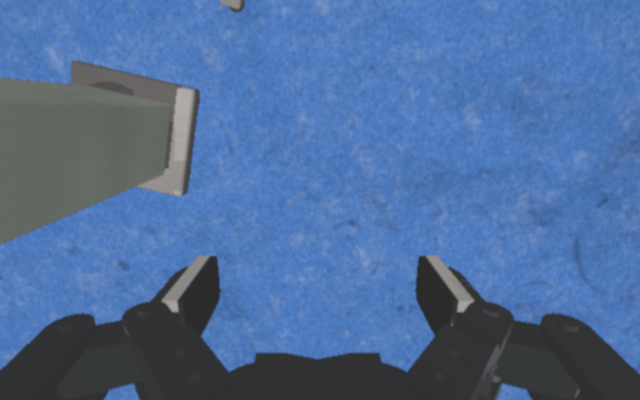

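The moves were refused as "invalid input"; probably every row needs all its keys. I'll try one row first.

```bash
python3 -m inch '[{"claw":1,"dx":-0.0224,"dy":-0.0425,"dz":0,"twist":0}]'
```

```text
clock: 0.3
eef_pos: [162.5, -532.2, 252.1]
tool_rot: [[0.219, -0.976, -0.002], [-0.976, -0.219, -0.002], [0.001, 0.003, -1.0]]
force: [0.8, 0.9, -0.4]
finger_gap: 85.5
```

```bash
python3 -m inch '[{"claw":1,"dx":-0.0224,"dy":-0.0425,"dz":0,"twist":0},{"claw":1,"dx":-0.0224,"dy":-0.0425,"dz":0,"twist":0},{"claw":1,"dx":-0.0224,"dy":-0.0425,"dz":0,"twist":0},{"claw":1,"dx":-0.0224,"dy":-0.0425,"dz":0,"twist":0},{"claw":1,"dx":-0.0224,"dy":-0.0425,"dz":0,"twist":0},{"claw":1,"dx":-0.0224,"dy":-0.0425,"dz":0,"twist":0},{"claw":1,"dx":-0.0224,"dy":-0.0425,"dz":0,"twist":0},{"claw":1,"dx":-0.0224,"dy":-0.0425,"dz":0,"twist":0},{"claw":1,"dx":-0.0224,"dy":-0.0425,"dz":0,"twist":0},{"claw":1,"dx":0,"dy":0,"dz":0,"twist":0}]'; python3 -m inch '[{"claw":1,"dx":0,"dy":0,"dz":0,"twist":-8},{"claw":1,"dx":0,"dy":0,"dz":0,"twist":-8},{"claw":1,"dx":0,"dy":0,"dz":0,"twist":-8},{"claw":1,"dx":0,"dy":0,"dz":0,"twist":-8},{"claw":1,"dx":0,"dy":0,"dz":0,"twist":-8},{"claw":1,"dx":0,"dy":0,"dz":0,"twist":-8},{"claw":1,"dx":0,"dy":0,"dz":0,"twist":-8},{"claw":1,"dx":0,"dy":0,"dz":0,"twist":-8},{"claw":1,"dx":0,"dy":0,"dz":0,"twist":-8},{"claw":1,"dx":0,"dy":0,"dz":0,"twist":0}]'; python3 -c "
from h import *
st()
d=snap('wrist','w2');print(d['R'],d['t'])"
```

```text
clock: 1.3
eef_pos: [505.9, -238.0, 249.6]
tool_rot: [[0.217, -0.976, 0.001], [-0.976, -0.217, 0.001], [-0.001, -0.001, -1.0]]
force: [-0.3, 0.5, 0.5]
finger_gap: 85.4
clock: 2.3
eef_pos: [500.6, -240.1, 246.9]
tool_rot: [[0.999, -0.042, -0.009], [-0.042, -0.999, 0.001], [-0.009, -0.0, -1.0]]
force: [-0.7, -0.4, 0.7]
finger_gap: 85.2
{'clock': 2.3, 'joints': [-0.57, 0.254, 1.552, -0.004, 1.343, -0.527], 'eef_pos': [500.622, -240.113, 246.862], 'tool_rot': [[0.999, -0.042, -0.009], [-0.042, -0.999, 0.001], [-0.009, -0.0, -1.0]], 'force': [-0.66, -0.41, 0.658], 'finger_gap': 85.191}
[[ 0.99907168 -0.04233584 -0.00796651]
 [-0.03856708 -0.96139976  0.27243913]
 [-0.01919294 -0.27187898 -0.96214004]] [-509.21247661 -244.22422356  316.37776023]
```

View pics/w2.png

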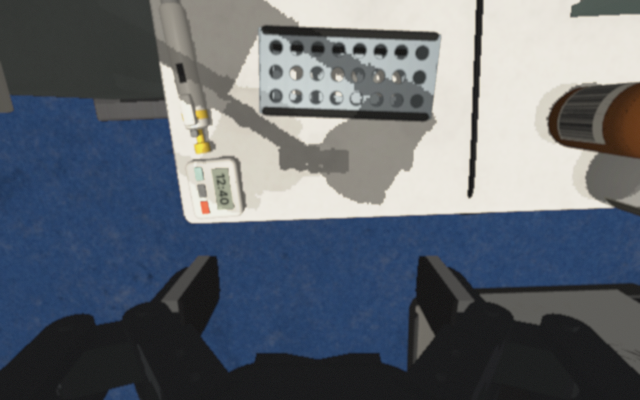

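The wrist view (+y is up in the picture) shows the rack top at (260–440, 27–118), the bench edge at row ~218, the timer at (215,185) and the bottle at the right. I'll measure the rack from this view.

```bash
cat >> h.py <<'E'
def rect(W,z0,z1,x0,x1,y0,y1,n=''):
    z=W[...,2]; m=(z>z0)&(z<z1)&(W[...,0]>x0)&(W[...,0]<x1)&(W[...,1]>y0)&(W[...,1]<y1)
    p=W[m]
    if len(p)<20: print(n,'few',len(p)); return
    rc=cv2.minAreaRect(p[:,:2].astype(np.float32)); print(n,len(p),'z',np.percentile(p[:,2],[5,50,95]).round(1),'c',np.round(rc[0],1),'sz',np.round(rc[1],1),'ang',round(rc[2],1))
    return p
E
python3 - <<'E'
from h import *
W=world(dict(np.load('pics/w2.npz')))
rect(W,62,82,430,640,-230,-60,'rack')
rect(W,-10,10,420,640,-300,-190,'bench')
p=W[218-4:218+4,240:420].reshape(-1,3); p=p[abs(p[:,2])<8]; print(p[:,1].min())
E
```

```text
rack 12737 z [68.9 70.5 71.9] c [ 529.3 -144.2] sz [ 72.1 150.4] ang 85.6
bench 17827 z [-1.8 -0.5  0.7] c [ 530.  -242.3] sz [220.1 104.6] ang 0.1
-294.71200265398795
```

```bash
python3 - <<'E'
from h import *
d=dict(np.load('pics/w2.npz'));W=world(d)
o=np.array([500.6,-240.1,246.9])
for v in range(245,300,6):
    print(v,[(u,*np.round(W[v,u]-o).astype(int)) for u in (185,200,207,213,425,440)])
m=(W[...,2]>150)&(W[...,2]<300); p=W[m]-o; print(p.min(0),p.max(0)); print(np.percentile(p[:,2],[0.5,1,2,5]))
E
```

```text
245 [(185, np.int64(-507), np.int64(-388), np.int64(-996)), (200, np.int64(-452), np.int64(-391), np.int64(-997)), (207, np.int64(-428), np.int64(-393), np.int64(-1001)), (213, np.int64(-405), np.int64(-393), np.int64(-997)), (425, np.int64(365), np.int64(-423), np.int64(-997)), (440, np.int64(417), np.int64(-422), np.int64(-991))]
251 [(185, np.int64(-510), np.int64(-412), np.int64(-996)), (200, np.int64(-457), np.int64(-416), np.int64(-1000)), (207, np.int64(-430), np.int64(-415), np.int64(-996)), (213, np.int64(-409), np.int64(-418), np.int64(-1000)), (425, np.int64(366), np.int64(-446), np.int64(-995)), (440, np.int64(422), np.int64(-450), np.int64(-1000))]
257 [(185, np.int64(-514), np.int64(-436), np.int64(-997)), (200, np.int64(-46), np.int64(14), np.int64(-3)), (207, np.int64(-44), np.int64(13), np.int64(-4)), (213, np.int64(-41), np.int64(13), np.int64(-4)), (425, np.int64(45), np.int64(10), np.int64(-4)), (440, np.int64(423), np.int64(-473), np.int64(-999))]
263 [(185, np.int64(-518), np.int64(-460), np.int64(-997)), (200, np.int64(-44), np.int64(14), np.int64(2)), (207, np
[... 1395 characters left out ...]
1), np.int64(14), np.int64(25)), (200, np.int64(-41), np.int64(8), np.int64(14)), (207, np.int64(-42), np.int64(2), np.int64(6)), (213, np.int64(-42), np.int64(-1), np.int64(0)), (425, np.int64(44), np.int64(-3), np.int64(2)), (440, np.int64(44), np.int64(7), np.int64(18))]
299 [(185, np.int64(-41), np.int64(13), np.int64(27)), (200, np.int64(-41), np.int64(5), np.int64(14)), (207, np.int64(-42), np.int64(1), np.int64(7)), (213, np.int64(-42), np.int64(-3), np.int64(1)), (425, np.int64(43), np.int64(-5), np.int64(4)), (440, np.int64(44), np.int64(4), np.int64(18))]
[-73.23860733 -14.5037191  -11.38996006] [76.40024176 19.94863005 53.09934887]
[-7.27140269 -5.54554524 -3.2763755   2.29892834]
```

Open, the tips are ~9 mm ahead of the TCP and the finger fronts are ~12 mm toward +y. I'll square up and come down behind the rack with the tips at ~62 mm.

```bash
python3 -m inch '[{"claw":1,"dx":0.012,"dy":-0.016,"dz":0.02,"twist":2},{"claw":1,"dx":0.012,"dy":-0.016,"dz":0.045,"twist":0},{"claw":1,"dx":0,"dy":0,"dz":0.045,"twist":0},{"claw":1,"dx":0,"dy":0,"dz":0.045,"twist":0},{"claw":1,"dx":0,"dy":0,"dz":0.02,"twist":0},{"claw":1,"dx":0,"dy":0,"dz":0,"twist":0}]'
```

```text
clock: 2.95
eef_pos: [527.4, -212.7, 68.9]
tool_rot: [[0.995, -0.102, -0.002], [-0.102, -0.995, -0.005], [-0.001, 0.005, -1.0]]
force: [-0.1, 0.2, -0.6]
finger_gap: 85.4
```

```bash
python3 -m inch '[{"claw":1,"dx":0,"dy":-0.008,"dz":0,"twist":-1.5},{"claw":1,"dx":0,"dy":-0.008,"dz":0,"twist":0},{"claw":1,"dx":0,"dy":-0.006,"dz":0,"twist":0},{"claw":1,"dx":0,"dy":-0.006,"dz":0,"twist":0},{"claw":1,"dx":0,"dy":-0.006,"dz":0,"twist":0},{"claw":1,"dx":0,"dy":-0.006,"dz":0,"twist":0}]'; python3 -c "
from h import *
d=snap('side','s1')"
```

```text
clock: 3.55
eef_pos: [534.6, -174.6, 75.7]
tool_rot: [[0.997, -0.076, 0.009], [-0.076, -0.997, -0.015], [0.01, 0.014, -1.0]]
force: [-1.2, -5.1, 3.9]
finger_gap: 85.1
```

View pics/s1.png

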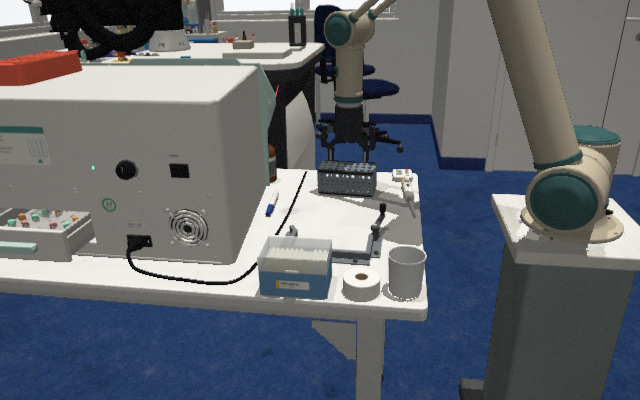

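The rack has begun tipping, with contact at −5 N. I continue the push.

```bash
python3 -m inch '[{"claw":1,"dx":0,"dy":-0.006,"dz":0.003,"twist":0},{"claw":1,"dx":0,"dy":-0.006,"dz":0.002,"twist":0}]'; python3 -c "
from h import *
d=snap('side','s2'); cv2.imwrite('pics/s2c.png',cv2.resize(d['img'][100:260,260:440],None,fx=4,fy=3.75)[:,:,::-1]);st()"
```

```text
clock: 3.8
eef_pos: [537.4, -163.3, 72.5]
tool_rot: [[0.997, -0.075, 0.013], [-0.075, -0.997, -0.019], [0.015, 0.018, -1.0]]
force: [-2.1, -5.8, 5.3]
finger_gap: 85.1
{'clock': 3.85, 'joints': [-0.411, 0.408, 1.805, -0.014, 0.91, -0.327], 'eef_pos': [537.29, -162.321, 72.196], 'tool_rot': [[0.997, -0.075, 0.013], [-0.075, -0.997, -0.018], [0.014, 0.017, -1.0]], 'force': [-0.698, -3.851, 3.429], 'finger_gap': 85.054}
```

View pics/s2c.png

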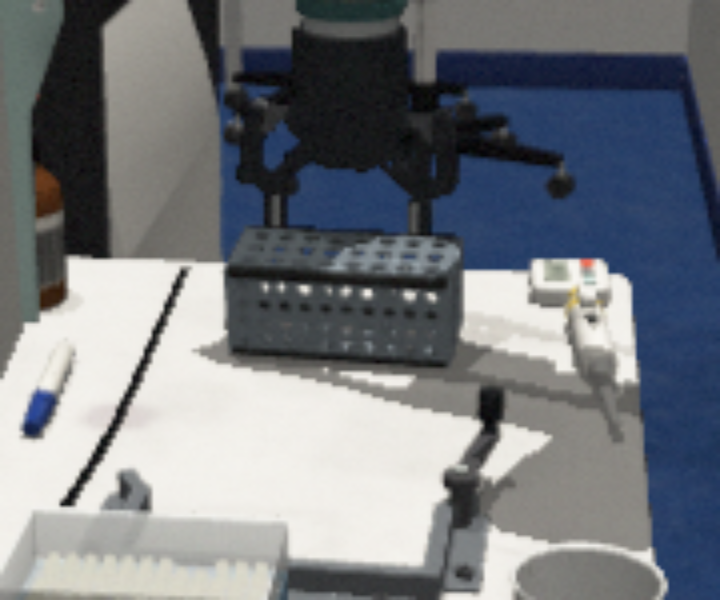

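The rack is tilting evenly on its far edge. I keep going.

```bash
python3 -m inch '[{"claw":1,"dx":-0.001,"dy":-0.006,"dz":0.001,"twist":0},{"claw":1,"dx":-0.001,"dy":-0.006,"dz":0.001,"twist":0},{"claw":1,"dx":-0.001,"dy":-0.006,"dz":0.001,"twist":0}]'; python3 -c "
from h import *
d=snap('side','s3'); cv2.imwrite('pics/s3c.png',cv2.resize(d['img'][100:260,260:440],None,fx=4,fy=3.75)[:,:,::-1]);st()"
```

```text
clock: 4.15
eef_pos: [538.8, -147.5, 71.0]
tool_rot: [[0.997, -0.074, 0.02], [-0.074, -0.997, -0.025], [0.022, 0.024, -0.999]]
force: [-0.5, -4.2, 5.2]
finger_gap: 85.4
{'clock': 4.2, 'joints': [-0.381, 0.402, 1.819, -0.019, 0.893, -0.295], 'eef_pos': [538.545, -146.292, 70.794], 'tool_rot': [[0.997, -0.074, 0.02], [-0.074, -0.997, -0.024], [0.022, 0.022, -1.0]], 'force': [0.402, -2.644, 2.11], 'finger_gap': 85.333}
```

View pics/s3c.png

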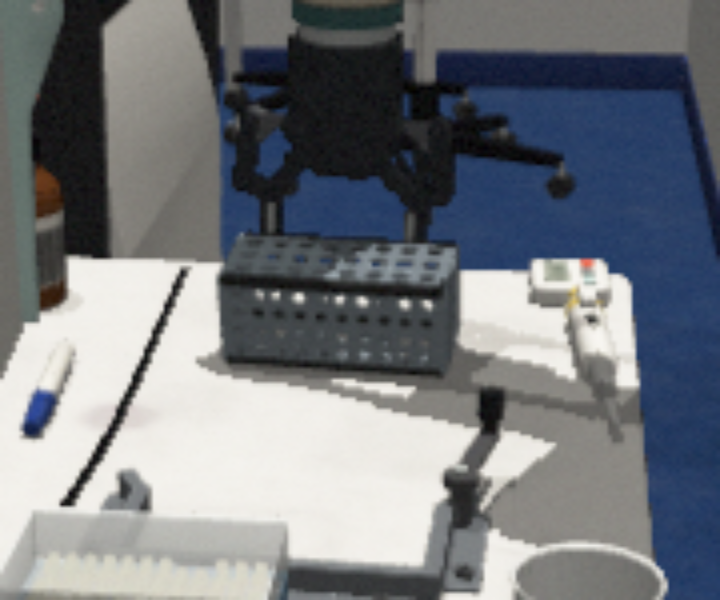

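```bash
python3 - <<'E'
from h import *
for n in('s3',):
    W=world(dict(np.load('pics/s3.npz')))
    m=(W[...,0]>440)&(W[...,0]<620)&(W[...,1]>-200)&(W[...,1]<-40)&(W[...,2]>8)&(W[...,2]<110)
    p=W[m]
    m2=(p[:,0]>490)&(p[:,0]<560); q=p[m2]
    for y0 in range(-190,-60,8):
        s=q[(q[:,1]>=y0)&(q[:,1]<y0+8)]
        if len(s)>3: print(y0,len(s),np.percentile(s[:,2],[5,50,95]).round())
    for z0 in range(8,100,8):
        s=q[(q[:,2]>=z0)&(q[:,2]<z0+8)]
        if len(s)>3: print('z',z0,len(s),np.percentile(s[:,1],[5,50,95]).round())
E
```

```text
-150 5 [27. 29. 32.]
-142 52 [ 15.  41. 100.]
-134 61 [ 17.  81. 106.]
-126 59 [12. 79. 81.]
-118 26 [11. 77. 80.]
-110 49 [73. 77. 78.]
-102 28 [73. 75. 78.]
-94 35 [72. 74. 76.]
-86 40 [10. 73. 75.]
-78 206 [ 9. 25. 72.]
-70 291 [23. 53. 72.]
-62 19 [61. 68. 70.]
z 8 82 [-136.  -75.  -69.]
z 16 76 [-137.  -73.  -68.]
z 24 56 [-143.  -72.  -67.]
z 32 71 [-106.  -69.  -64.]
z 40 46 [-72. -68. -64.]
z 48 85 [-137.  -68.  -63.]
z 56 49 [-107.  -67.  -62.]
z 64 106 [-84. -66. -59.]
z 72 236 [-126. -102.  -70.]
z 80 42 [-135. -128. -123.]
z 88 7 [-134. -132. -130.]
z 96 9 [-137. -134. -128.]
```

The rack has tilted only ~9° and slid ~30 mm. My downward corrections dragged on its face, which worked against the tip. Now I push forward and upward along the arc.

```bash
python3 -m inch '[{"claw":1,"dx":-0.001,"dy":-0.006,"dz":-0.006,"twist":0},{"claw":1,"dx":-0.001,"dy":-0.006,"dz":-0.006,"twist":0},{"claw":1,"dx":-0.001,"dy":-0.006,"dz":-0.006,"twist":0}]'; cat > prof.py <<'E'
from h import *
import sys
f,y0,y1=sys.argv[1],float(sys.argv[2]),float(sys.argv[3])
d=snap('side',f); cv2.imwrite('pics/'+f+'c.png',cv2.resize(d['img'][100:260,260:440],None,fx=4,fy=3.75)[:,:,::-1]);st()
W=world(d)
m=(W[...,0]>490)&(W[...,0]<575)&(W[...,1]>y0)&(W[...,1]<y1)&(W[...,2]>8)&(W[...,2]<115)
q=W[m]
for z0 in range(8,110,8):
    s=q[(q[:,2]>=z0)&(q[:,2]<z0+8)]
    if len(s)>5: print('z',z0,len(s),np.percentile(s[:,1],[50,90]).round(), end=';')
E
python3 prof.py s4 -200 0
```

```text
clock: 4.5
eef_pos: [535.3, -124.8, 87.4]
tool_rot: [[0.997, -0.077, 0.016], [-0.077, -0.997, -0.019], [0.018, 0.017, -1.0]]
force: [-0.1, -0.6, -1.3]
finger_gap: 85.3
{'clock': 4.55, 'joints': [-0.347, 0.373, 1.814, -0.014, 0.932, -0.262], 'eef_pos': [535.477, -123.875, 88.302], 'tool_rot': [[0.997, -0.077, 0.017], [-0.076, -0.997, -0.018], [0.019, 0.017, -1.0]], 'force': [0.61, 0.924, 0.103], 'finger_gap': 85.437}
z 8 83 [-71. -66.];z 16 88 [-66. -61.];z 24 69 [-62. -58.];z 32 72 [-58. -55.];z 40 85 [-55. -51.];z 48 64 [-51. -47.];z 56 116 [-47. -43.];z 64 138 [-51. -44.];z 72 151 [-69. -62.];z 80 149 [-89. -80.];z 88 103 [-102.  -95.];
```

View pics/s4c.png

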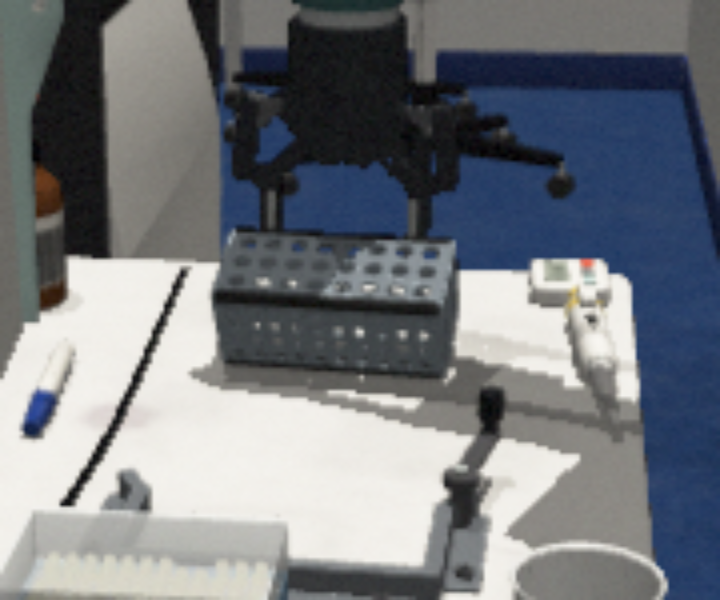

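That works: the tilt is ~27° and the edge is not slipping.

```bash
python3 -m inch '[{"claw":1,"dx":-0.001,"dy":-0.008,"dz":-0.004,"twist":0},{"claw":1,"dx":-0.001,"dy":-0.008,"dz":-0.004,"twist":0},{"claw":1,"dx":-0.001,"dy":-0.008,"dz":-0.003,"twist":0},{"claw":1,"dx":-0.001,"dy":-0.008,"dz":-0.001,"twist":0}]'; python3 prof.py s5 -200 30
```

```text
clock: 4.95
eef_pos: [532.7, -87.9, 100.5]
tool_rot: [[0.997, -0.077, 0.016], [-0.077, -0.997, -0.016], [0.017, 0.015, -1.0]]
force: [-0.4, 0.3, 0.4]
finger_gap: 85.6
{'clock': 5.0, 'joints': [-0.284, 0.347, 1.819, -0.012, 0.957, -0.2], 'eef_pos': [532.366, -86.598, 100.465], 'tool_rot': [[0.997, -0.077, 0.015], [-0.077, -0.997, -0.015], [0.017, 0.014, -1.0]], 'force': [0.201, 1.116, -0.028], 'finger_gap': 85.044}
z 8 48 [-62. -57.];z 16 51 [-55. -50.];z 24 63 [-47. -43.];z 32 81 [-38. -33.];z 40 73 [-30. -24.];z 48 151 [-27. -21.];z 56 83 [-34. -26.];z 64 131 [-42. -36.];z 72 129 [-53. -47.];z 80 98 [-57. -52.];z 88 107 [-65. -61.];z 96 55 [-69. -65.];
```

View pics/s5c.png

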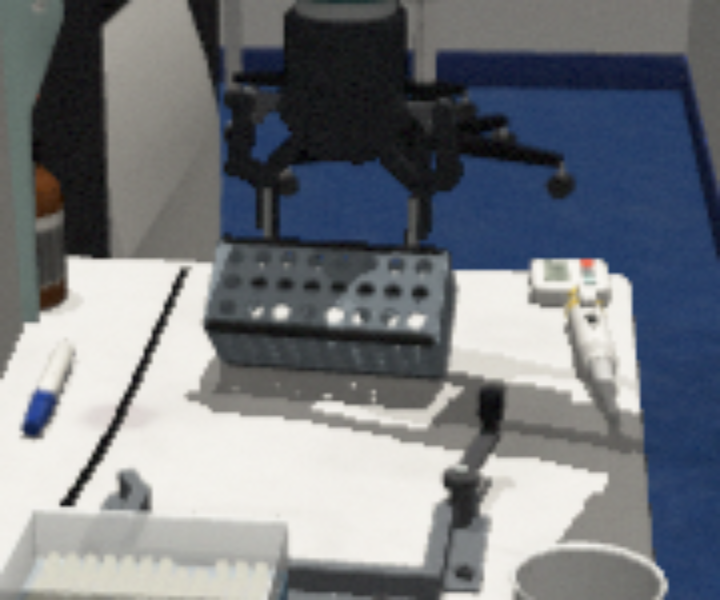

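It is right at ~45°, so a nudge takes it over.

```bash
python3 -m inch '[{"claw":1,"dx":-0.001,"dy":-0.01,"dz":0,"twist":0},{"claw":1,"dx":-0.001,"dy":-0.01,"dz":0,"twist":0},{"claw":1,"dx":0,"dy":0,"dz":0,"twist":0},{"claw":1,"dx":0,"dy":0.01,"dz":0,"twist":0},{"claw":1,"dx":0,"dy":0,"dz":0,"twist":0},{"claw":1,"dx":0,"dy":0,"dz":0,"twist":0}]'; python3 prof.py s6 -200 60
```

```text
clock: 5.6
eef_pos: [530.6, -74.8, 99.7]
tool_rot: [[0.997, -0.075, 0.014], [-0.075, -0.997, -0.015], [0.015, 0.014, -1.0]]
force: [-0.6, -0.3, -0.4]
finger_gap: 85.2
{'clock': 5.65, 'joints': [-0.263, 0.344, 1.827, -0.014, 0.953, -0.18], 'eef_pos': [530.656, -74.952, 99.693], 'tool_rot': [[0.997, -0.075, 0.014], [-0.075, -0.997, -0.015], [0.015, 0.014, -1.0]], 'force': [0.259, 0.068, -0.074], 'finger_gap': 85.184}
z 8 139 [-5. -1.];z 16 47 [-3. -0.];z 24 127 [-5. -1.];z 32 51 [-4.  1.];z 40 93 [-4. -0.];z 48 96 [-5. -0.];z 56 71 [-5. -0.];z 64 282 [-26.  -1.];z 72 131 [-32.  -5.];z 96 7 [-78. -66.];
```

View pics/s6c.png

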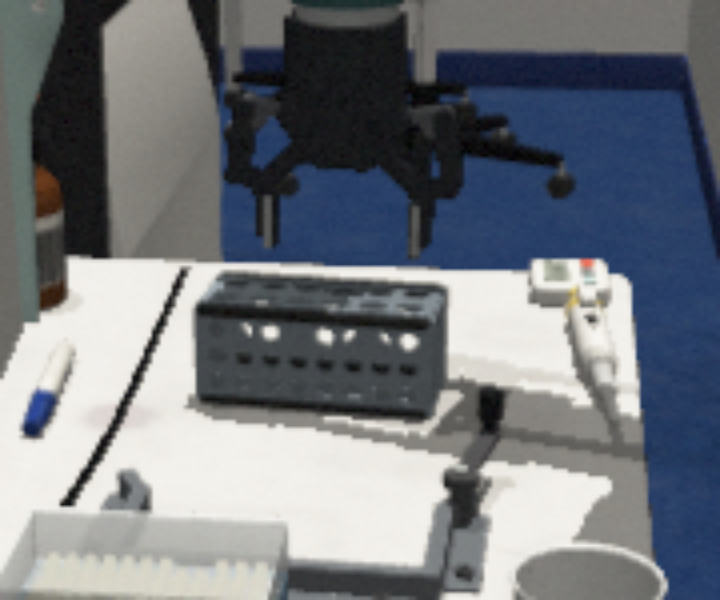

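It landed on its side, with the far side at y≈−2 and the big holes now facing −y. I back off and measure.

```bash
python3 -m inch '[{"claw":1,"dx":0,"dy":0.025,"dz":-0.04,"twist":0},{"claw":1,"dx":0,"dy":0.025,"dz":-0.04,"twist":0},{"claw":1,"dx":0,"dy":0.01,"dz":-0.03,"twist":0},{"claw":1,"dx":0,"dy":0,"dz":0,"twist":0}]'; python3 - <<'E'
from h import *
d=snap('wrist','w3');W=world(d);st()
p=rect(W,62,82,430,640,-130,30,'rack')
rect(world(snap('top','t3')),62,82,430,640,-130,30,'rack')
E
```

```text
clock: 6.05
eef_pos: [523.7, -136.1, 212.7]
tool_rot: [[0.997, -0.076, 0.01], [-0.076, -0.997, -0.015], [0.011, 0.014, -1.0]]
force: [0.6, -0.1, 0.8]
finger_gap: 85.3
{'clock': 6.1, 'joints': [-0.376, 0.246, 1.657, -0.011, 1.228, -0.296], 'eef_pos': [522.495, -135.189, 210.589], 'tool_rot': [[0.997, -0.076, 0.006], [-0.076, -0.997, -0.013], [0.007, 0.013, -1.0]], 'force': [0.304, -0.3, -1.455], 'finger_gap': 84.985}
rack 15977 z [69.  70.5 71.9] c [541.  -38.9] sz [ 72.2 150.3] ang 85.4
rack 918 z [66.8 70.5 74.2] c [542. -38.] sz [ 72.1 150.8] ang 85.4
```

View pics/w3.png

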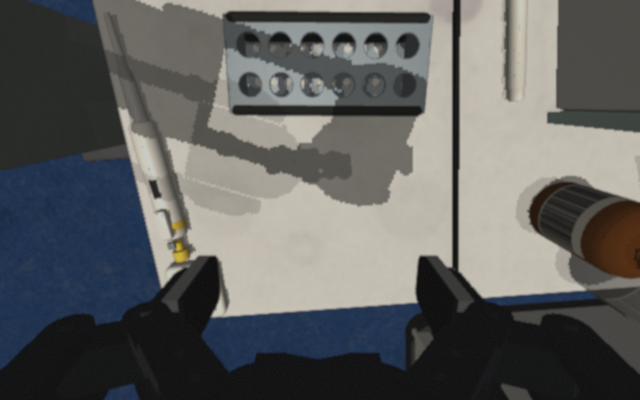

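View pics/t3.png

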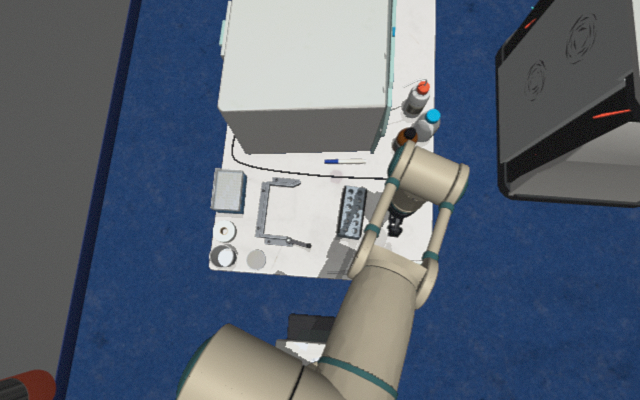

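```bash
python3 -m inch '[{"claw":1,"dx":0.006,"dy":-0.012,"dz":0.045,"twist":0},{"claw":1,"dx":0.006,"dy":-0.012,"dz":0.045,"twist":0},{"claw":1,"dx":0,"dy":-0.007,"dz":0.04,"twist":0},{"claw":1,"dx":0,"dy":0,"dz":0.005,"twist":0},{"claw":1,"dx":0,"dy":0,"dz":0,"twist":0}]'
```

```text
clock: 6.65
eef_pos: [533.3, -102.5, 65.4]
tool_rot: [[0.997, -0.075, -0.004], [-0.075, -0.997, -0.009], [-0.003, 0.009, -1.0]]
force: [0.7, -0.7, 0.4]
finger_gap: 85.6
```

```bash
python3 -m inch '[{"claw":1,"dx":0.002,"dy":-0.006,"dz":-0.005,"twist":0},{"claw":1,"dx":0.001,"dy":-0.006,"dz":-0.001,"twist":0},{"claw":1,"dx":0,"dy":-0.005,"dz":-0.002,"twist":0},{"claw":1,"dx":0,"dy":-0.006,"dz":-0.006,"twist":0},{"claw":1,"dx":0,"dy":-0.006,"dz":-0.006,"twist":0}]'; python3 prof.py s7 -120 90
```

```text
clock: 7.15
eef_pos: [541.6, -72.9, 91.5]
tool_rot: [[0.997, -0.076, 0.004], [-0.076, -0.997, -0.011], [0.005, 0.011, -1.0]]
force: [0.4, 0.4, 0.9]
finger_gap: 85.4
{'clock': 7.2, 'joints': [-0.254, 0.37, 1.805, -0.011, 0.958, -0.172], 'eef_pos': [542.288, -72.145, 92.528], 'tool_rot': [[0.997, -0.076, 0.006], [-0.076, -0.997, -0.011], [0.007, 0.01, -1.0]], 'force': [1.11, 1.157, 1.137], 'finger_gap': 85.68}
z 8 140 [-6. -0.];z 16 49 [-4.  0.];z 24 126 [-5.  0.];z 32 52 [-5.  2.];z 40 90 [-4.  0.];z 48 100 [-5. -0.];z 56 68 [-5. -0.];z 64 273 [-25.  -2.];z 72 137 [-34.  -4.];z 80 6 [-64. -59.];z 88 13 [-59. -57.];z 96 17 [-59. -55.];z 104 15 [-59. -55.];
```

View pics/s7c.png

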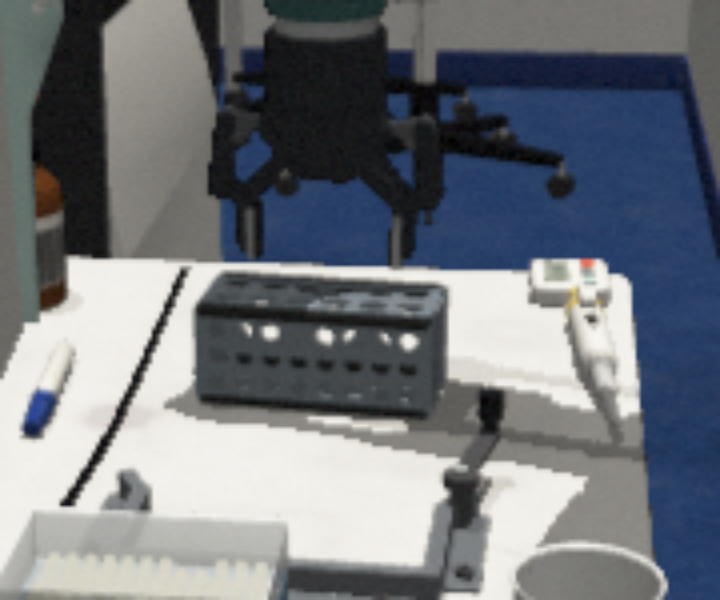

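The tool rose too fast and passed over the rack, which is unmoved. I go back, settle and retry.

```bash
python3 -m inch '[{"claw":1,"dx":0,"dy":0.015,"dz":0,"twist":0},{"claw":1,"dx":0,"dy":0.012,"dz":0,"twist":0},{"claw":1,"dx":0,"dy":0,"dz":0.01,"twist":0},{"claw":1,"dx":0,"dy":0,"dz":0.008,"twist":0},{"claw":1,"dx":0,"dy":0,"dz":0,"twist":0}]'
```

```text
clock: 7.7
eef_pos: [540.4, -102.7, 74.5]
tool_rot: [[0.997, -0.077, 0.008], [-0.076, -0.997, -0.012], [0.009, 0.011, -1.0]]
force: [-0.0, -0.7, 0.9]
finger_gap: 85.2
```

```bash
python3 -m inch '[{"claw":1,"dx":-0.002,"dy":-0.005,"dz":0.003,"twist":0},{"claw":1,"dx":0,"dy":-0.006,"dz":0,"twist":0},{"claw":1,"dx":0,"dy":-0.004,"dz":0,"twist":0},{"claw":1,"dx":0,"dy":0,"dz":0,"twist":0}]'
```

```text
clock: 8.1
eef_pos: [538.6, -85.9, 69.6]
tool_rot: [[0.997, -0.077, 0.005], [-0.077, -0.997, -0.011], [0.006, 0.011, -1.0]]
force: [0.7, -0.9, -0.4]
finger_gap: 85.3
```

Just at contact, with the tips at ~61 mm. Now the arc.

```bash
python3 -m inch '[{"claw":1,"dx":0,"dy":-0.006,"dz":-0.001,"twist":0},{"claw":1,"dx":0,"dy":-0.006,"dz":-0.004,"twist":0},{"claw":1,"dx":0,"dy":-0.006,"dz":-0.005,"twist":0}]'; python3 prof.py s8 -120 90
```

```text
clock: 8.4
eef_pos: [540.3, -67.9, 80.6]
tool_rot: [[0.997, -0.076, 0.006], [-0.076, -0.997, -0.014], [0.007, 0.013, -1.0]]
force: [0.3, 0.1, 0.3]
finger_gap: 85.3
{'clock': 8.45, 'joints': [-0.244, 0.38, 1.824, -0.014, 0.928, -0.16], 'eef_pos': [540.813, -66.895, 81.358], 'tool_rot': [[0.997, -0.075, 0.007], [-0.075, -0.997, -0.013], [0.008, 0.012, -1.0]], 'force': [-0.314, -0.168, 0.325], 'finger_gap': 85.682}
z 8 148 [-0.  6.];z 16 70 [5. 9.];z 24 125 [ 6. 10.];z 32 44 [ 8. 12.];z 40 90 [10. 13.];z 48 94 [10. 14.];z 56 77 [12. 16.];z 64 180 [11. 17.];z 72 264 [-18.   5.];z 80 92 [-47. -39.];z 88 10 [-53. -52.];z 96 10 [-52. -51.];z 104 9 [-57. -53.];
```

```bash
python3 -m inch '[{"claw":1,"dx":0,"dy":-0.006,"dz":-0.005,"twist":0},{"claw":1,"dx":-0.001,"dy":-0.007,"dz":-0.004,"twist":0},{"claw":1,"dx":-0.001,"dy":-0.008,"dz":-0.004,"twist":0}]'; python3 prof.py s9 -120 110
```

```text
clock: 8.75
eef_pos: [540.5, -43.4, 95.1]
tool_rot: [[0.997, -0.076, 0.008], [-0.076, -0.997, -0.012], [0.009, 0.011, -1.0]]
force: [-0.1, -0.7, -0.3]
finger_gap: 85.2
{'clock': 8.8, 'joints': [-0.201, 0.359, 1.813, -0.01, 0.959, -0.119], 'eef_pos': [540.602, -42.15, 95.762], 'tool_rot': [[0.997, -0.076, 0.009], [-0.076, -0.997, -0.011], [0.01, 0.01, -1.0]], 'force': [-0.119, 1.245, 1.548], 'finger_gap': 85.352}
z 8 97 [ 6. 11.];z 16 77 [11. 15.];z 24 85 [16. 19.];z 32 74 [20. 23.];z 40 123 [22. 26.];z 48 72 [27. 32.];z 56 99 [33. 36.];z 64 174 [25. 33.];z 72 182 [ 5. 13.];z 80 106 [-7.  2.];z 88 149 [-22. -15.];z 96 14 [-28. -26.];z 104 12 [-30. -26.];
```

View pics/s9c.png

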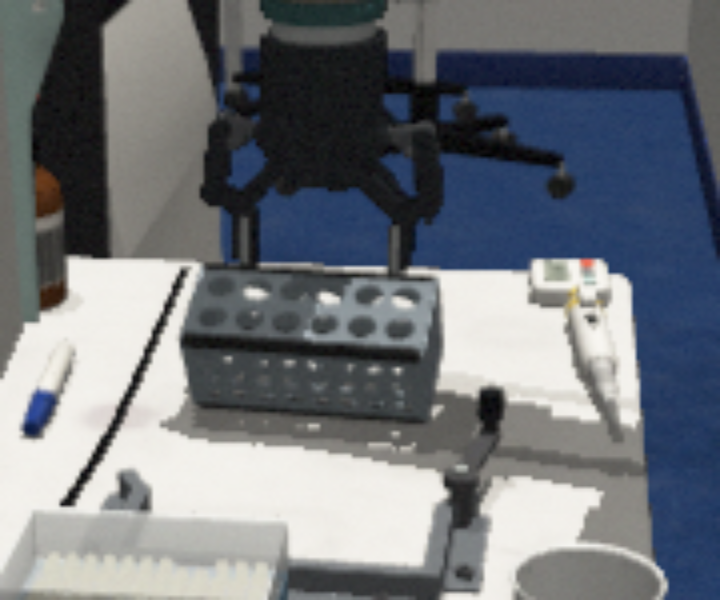

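Tilt ~30°. I continue over the top and back off.

```bash
python3 -m inch '[{"claw":1,"dx":-0.001,"dy":-0.008,"dz":-0.001,"twist":0},{"claw":1,"dx":-0.001,"dy":-0.008,"dz":-0.001,"twist":0},{"claw":1,"dx":-0.001,"dy":-0.008,"dz":0,"twist":0},{"claw":1,"dx":-0.001,"dy":-0.008,"dz":0,"twist":0},{"claw":1,"dx":-0.001,"dy":-0.008,"dz":0,"twist":0}]'; python3 prof.py s10 -120 130
```

```text
clock: 9.3
eef_pos: [538.1, 1.9, 97.5]
tool_rot: [[0.997, -0.076, 0.009], [-0.076, -0.997, -0.01], [0.009, 0.009, -1.0]]
force: [-0.2, 0.1, -1.2]
finger_gap: 85.5
{'clock': 9.35, 'joints': [-0.119, 0.352, 1.819, -0.009, 0.961, -0.037], 'eef_pos': [537.814, 3.123, 97.458], 'tool_rot': [[0.997, -0.076, 0.008], [-0.076, -0.997, -0.009], [0.009, 0.008, -1.0]], 'force': [0.686, 1.732, -0.269], 'finger_gap': 85.036}
z 8 68 [3. 9.];z 16 95 [64. 70.];z 24 128 [67. 71.];z 32 131 [62. 68.];z 40 96 [-2. 63.];z 48 133 [59. 63.];z 56 96 [57. 61.];z 64 74 [50. 56.];z 72 142 [51. 55.];z 80 147 [50. 54.];z 88 20 [47. 53.];z 96 9 [15. 17.];z 104 10 [16. 19.];
```

View pics/s10c.png

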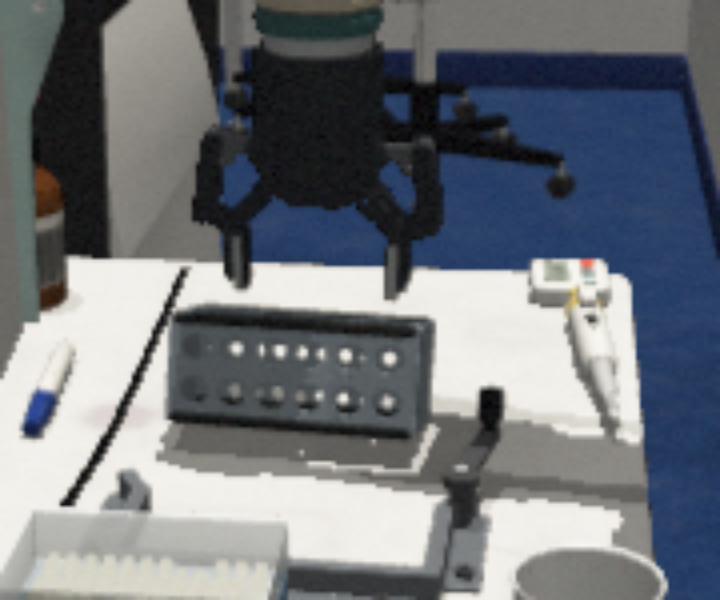

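It is falling onto the new face. I retreat and measure, also raising to see the dock.

```bash
python3 -m inch '[{"claw":1,"dx":0,"dy":0,"dz":-0.02,"twist":0},{"claw":1,"dx":0,"dy":0.01,"dz":-0.045,"twist":0},{"claw":1,"dx":0,"dy":0.02,"dz":-0.045,"twist":0},{"claw":1,"dx":0,"dy":0.02,"dz":-0.045,"twist":0},{"claw":1,"dx":0,"dy":0,"dz":-0.02,"twist":0},{"claw":1,"dx":0,"dy":0,"dz":0,"twist":0}]'; python3 - <<'E'
from h import *
d=snap('wrist','w4');W=world(d);st()
p=rect(W,62,82,430,640,-40,130,'rack')
t=snap('top','t4');rect(world(t),62,82,430,640,-40,130,'rack')
E
```

```text
clock: 9.95
eef_pos: [531.2, -44.7, 276.5]
tool_rot: [[0.997, -0.073, 0.0], [-0.073, -0.997, -0.009], [0.001, 0.009, -1.0]]
force: [0.3, 0.1, 0.3]
finger_gap: 85.2
{'clock': 10.0, 'joints': [-0.209, 0.2, 1.554, -0.009, 1.387, -0.135], 'eef_pos': [530.606, -44.648, 275.043], 'tool_rot': [[0.997, -0.072, -0.002], [-0.072, -0.997, -0.009], [-0.001, 0.009, -1.0]], 'force': [-0.746, -0.308, -0.458], 'finger_gap': 85.383}
rack 10333 z [69.  70.5 71.9] c [547.1  35.9] sz [ 71.8 150.3] ang 85.9
rack 486 z [66.8 70.6 74.2] c [528.   38.7] sz [ 72.  188.2] ang 85.7
```

View pics/w4.png

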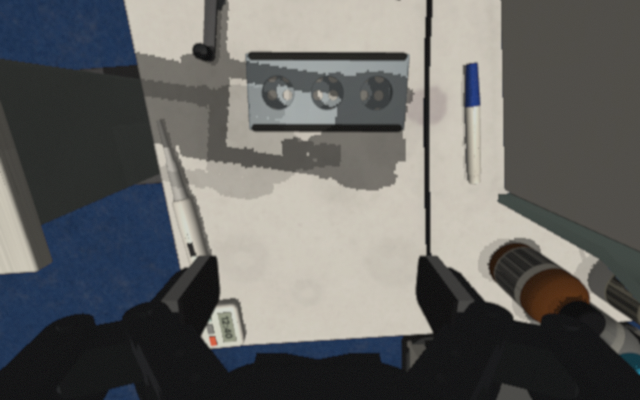

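View pics/t4.png

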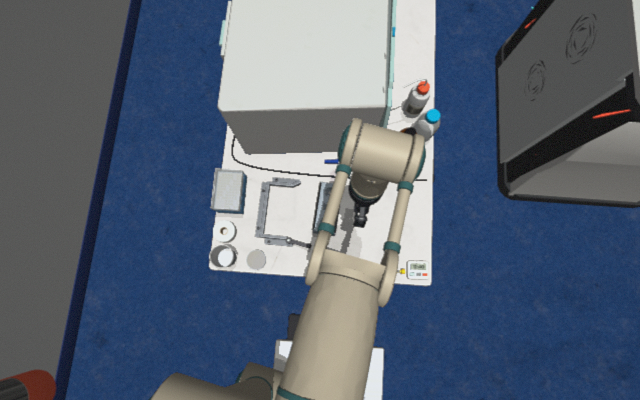

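The three big holes face up at (275–380, 92), and the rack is at (547,36), −4.1°. Next I look at the dock with the wrist camera from above.

```bash
python3 -m inch '[{"claw":1,"dx":-0.008,"dy":-0.04,"dz":-0.005,"twist":-4},{"claw":1,"dx":-0.004,"dy":-0.045,"dz":-0.005,"twist":0},{"claw":1,"dx":0,"dy":-0.045,"dz":0,"twist":0},{"claw":1,"dx":0,"dy":0,"dz":0,"twist":0},{"claw":1,"dx":0,"dy":0,"dz":0,"twist":0}]'; python3 - <<'E'
from h import *
d=snap('wrist','w5');W=world(d);st()
rect(W,62,82,430,640,-40,130,'rack')
m=(W[...,2]>7)&(W[...,2]<70)&(W[...,1]>60)&(W[...,1]<285)&(W[...,0]>400)&(W[...,0]<700)
# height map, 2px/mm... 
H=np.zeros((460,600,3),np.uint8)+255
for q in W[m]:
    r_=int((285-q[1])*2);c=int((q[0]-400)*2)
    if 0<=r_<460 and 0<=c<600: H[r_,c]=(0,0,0) if 12<q[2]<22 else ((0,0,255) if 22<=q[2]<40 else((255,0,0) if q[2]>=40 else (0,200,0)))
cv2.imwrite('pics/hm5.png',H)
E
```

```text
clock: 10.55
eef_pos: [515.4, 91.4, 270.1]
tool_rot: [[1.0, 0.0, -0.026], [0.0, -1.0, -0.008], [-0.026, 0.008, -1.0]]
force: [0.5, -0.6, -0.2]
finger_gap: 85.3
{'clock': 10.6, 'joints': [0.046, 0.203, 1.564, -0.006, 1.402, 0.048], 'eef_pos': [515.214, 91.334, 269.876], 'tool_rot': [[1.0, -0.001, -0.027], [-0.001, -1.0, -0.007], [-0.027, 0.007, -1.0]], 'force': [-0.21, 0.451, -0.586], 'finger_gap': 85.339}
rack 7697 z [68.8 70.5 71.8] c [547.2  36.3] sz [ 72.4 150.1] ang 85.6
```

View pics/w5.png

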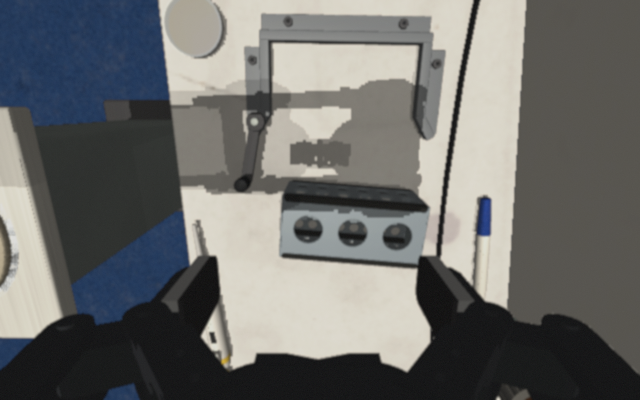

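View pics/hm5.png

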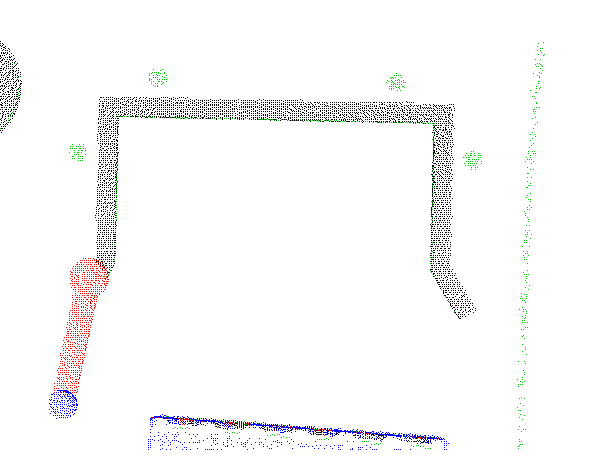

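The map gives these values:
- Dock: origin ≈ (537, 189), angle ≈ −1.1°
- Knob: (431, 83)
- Rack: ~12 mm too far in +x and 3° off

I'll nudge its +x end with closed fingers, slightly off-centre. Before that I check the clearance to the incubator.

```bash
python3 - <<'E'
from h import *
for n in('w5','w4','top0'):
    W=world(dict(np.load(f'pics/{n}.npz')))
    for z0,z1 in((30,80),(80,160),(160,260)):
        m=(W[...,2]>z0)&(W[...,2]<z1)&(W[...,0]>640)&(W[...,1]>-60)&(W[...,1]<130)&(W[...,0]<900)
        p=W[m]; print(n,z0,len(p),p[:,0].min() if len(p) else'')
# dock line fits
W=world(dict(np.load('pics/w5.npz')));z=W[...,2]
m=(z>12)&(z<22)
def edge(axis,lo,hi,b0,b1,pick):
    pts=[]
    for c in np.arange(lo,hi,3):
        o=1-axis
        s=W[m&(W[...,axis]>=c)&(W[...,axis]<c+3)&(W[...,o]>b0)&(W[...,o]<b1)]
        if len(s)>3: pts.append((c+1.5,np.percentile(s[:,o],pick)))
    pts=np.array(pts);print(np.polyfit(pts[:,0]-pts[:,0].mean(),pts[:,1],1).round(4),pts[:,0].mean(),len(pts))
edge(0,466,610,210,245,3);edge(0,466,610,210,245,97)
edge(1,160,220,440,470,97);edge(1,160,220,605,640,3)
E
```

```text
w5 30 5024 726.4456121199086
w5 80 12750 725.8674967811497
w5 160 4443 725.9053815732995
w4 30 5391 728.8308442911637
w4 80 14520 729.8055572692659
w4 160 5362 731.8440511283042
top0 30 333 726.4985415493285
top0 80 628 727.6021683902057
top0 160 1010 726.9985724915224
[-2.130000e-02  2.250653e+02] 538.0 48
[-2.04000e-02  2.34538e+02] 538.0 48
[2.260000e-02 4.582605e+02] 190.0 20
[2.020000e-02 6.162434e+02] 190.0 20
```

```bash
python3 -m inch '[{"claw":0,"dx":0.034,"dy":0.013,"dz":0,"twist":0},{"claw":0,"dx":0.034,"dy":0.013,"dz":0,"twist":0},{"claw":0,"dx":0.034,"dy":0.013,"dz":0.02,"twist":0},{"claw":0,"dx":0.03,"dy":0.012,"dz":0.04,"twist":0},{"claw":0,"dx":0,"dy":0,"dz":0.02,"twist":0},{"claw":0,"dx":0,"dy":0,"dz":0,"twist":0},{"claw":0,"dx":0,"dy":0,"dz":0,"twist":0}]'
```

```text
clock: 11.3
eef_pos: [645.4, 29.3, 178.1]
tool_rot: [[0.999, -0.009, -0.038], [-0.009, -1.0, -0.009], [-0.037, 0.009, -0.999]]
force: [-0.6, 0.3, 0.8]
finger_gap: 0.1
```

```bash
python3 -m inch '[{"claw":0,"dx":0.012,"dy":-0.011,"dz":0.04,"twist":0},{"claw":0,"dx":0,"dy":0,"dz":0.04,"twist":0},{"claw":0,"dx":0,"dy":0,"dz":0.035,"twist":0},{"claw":0,"dx":0,"dy":0,"dz":0.01,"twist":0},{"claw":0,"dx":0,"dy":0,"dz":0,"twist":0}]'; python3 -c "
from h import *
d=snap('wrist','w6')"
```

```text
clock: 11.8
eef_pos: [657.1, 37.2, 58.2]
tool_rot: [[1.0, -0.011, -0.023], [-0.011, -1.0, -0.01], [-0.023, 0.01, -1.0]]
force: [0.5, -1.1, 0.5]
finger_gap: 0.4
```

View pics/w6.png

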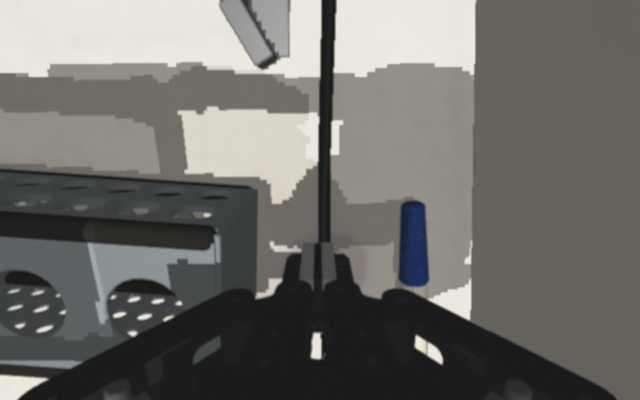

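```bash
python3 -m inch '[{"claw":0,"dx":-0.007,"dy":-0.002,"dz":0.007,"twist":0},{"claw":0,"dx":-0.007,"dy":-0.001,"dz":0.004,"twist":0},{"claw":0,"dx":-0.004,"dy":0,"dz":0,"twist":0},{"claw":0,"dx":-0.004,"dy":0,"dz":0,"twist":0},{"claw":0,"dx":0,"dy":0,"dz":0,"twist":0}]';  python3 - <<'E'
from h import *
d=snap('wrist','w7');st()
W=world(d);rect(W,62,75,430,630,-30,130,'rack')
E
```

```text
clock: 12.35
eef_pos: [636.8, 40.6, 55.1]
tool_rot: [[1.0, -0.011, -0.01], [-0.011, -1.0, -0.011], [-0.01, 0.011, -1.0]]
force: [0.3, -0.3, 0.2]
finger_gap: 0.0
{'clock': 12.4, 'joints': [-0.039, 0.532, 1.62, -0.013, 0.999, -0.022], 'eef_pos': [637.345, 40.577, 55.179], 'tool_rot': [[1.0, -0.011, -0.01], [-0.011, -1.0, -0.011], [-0.01, 0.011, -1.0]], 'force': [-0.414, 1.238, -0.277], 'finger_gap': 0.287}
rack 25524 z [67.4 70.3 71.5] c [571.   35.3] sz [ 71.5 114.7] ang 85.8
```

View pics/w7.png

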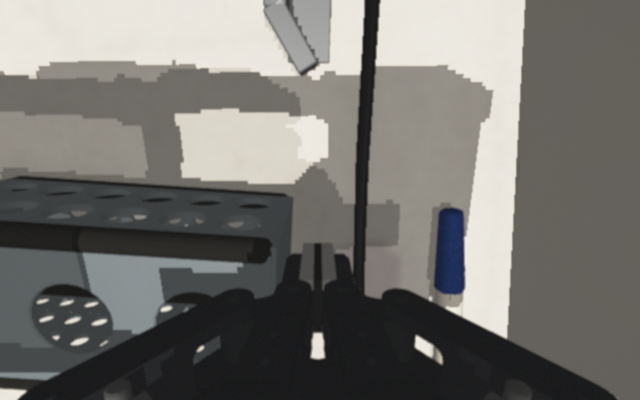

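```bash
python3 -m inch '[{"claw":0,"dx":-0.004,"dy":0,"dz":0.002,"twist":0},{"claw":0,"dx":-0.004,"dy":0,"dz":0.002,"twist":0},{"claw":0,"dx":-0.004,"dy":0,"dz":0,"twist":0},{"claw":0,"dx":0,"dy":0,"dz":0,"twist":0}]';  python3 - <<'E'
from h import *
d=snap('wrist','w8');st()
W=world(d);p=rect(W,62,75,430,630,-30,130,'rack');print(np.percentile(p[:,0],99.5))
W=world(snap('top','t8'));rect(W,62,75,430,630,-30,130,'rack')
E
```

```text
clock: 12.8
eef_pos: [632.8, 40.5, 55.1]
tool_rot: [[1.0, -0.012, 0.009], [-0.011, -1.0, -0.011], [0.009, 0.011, -1.0]]
force: [-0.1, -0.5, -0.3]
finger_gap: -0.3
{'clock': 12.85, 'joints': [-0.04, 0.519, 1.646, -0.013, 0.967, -0.022], 'eef_pos': [632.758, 40.505, 55.02], 'tool_rot': [[1.0, -0.011, 0.009], [-0.011, -1.0, -0.011], [0.009, 0.011, -1.0]], 'force': [-0.307, 0.409, 0.525], 'finger_gap': -0.137}
rack 25422 z [67.3 70.3 71.5] c [570.2  35.1] sz [ 71.2 116.7] ang 85.9
625.929706472457
rack few 0
```

```bash
python3 -m inch '[{"claw":0,"dx":-0.008,"dy":0,"dz":0.002,"twist":0},{"claw":0,"dx":-0.008,"dy":0,"dz":0.002,"twist":0},{"claw":0,"dx":0,"dy":0,"dz":0,"twist":0}]';  python3 - <<'E'
from h import *
d=snap('wrist','w9');st()
W=world(d);p=rect(W,62,75,430,630,-30,130,'rack');print(np.percentile(p[:,0],99.5))
E
```

```text
clock: 13.2
eef_pos: [626.6, 40.4, 55.2]
tool_rot: [[0.999, -0.012, 0.032], [-0.012, -1.0, -0.011], [0.032, 0.011, -0.999]]
force: [-0.3, 0.3, -0.5]
finger_gap: -0.3
{'clock': 13.25, 'joints': [-0.041, 0.503, 1.68, -0.012, 0.927, -0.022], 'eef_pos': [626.553, 40.348, 55.07], 'tool_rot': [[0.999, -0.012, 0.031], [-0.012, -1.0, -0.011], [0.032, 0.011, -0.999]], 'force': [-0.086, 0.484, 0.209], 'finger_gap': 0.384}
rack 25421 z [67.2 70.3 71.6] c [567.8  36.1] sz [ 68.6 122.2] ang 86.7
628.3926607963588
```

View pics/w9.png

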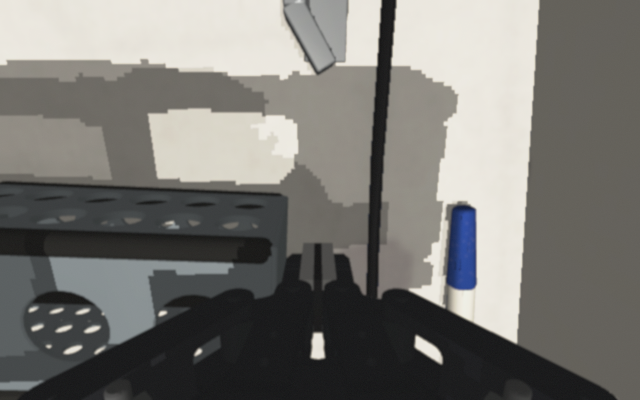

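```bash
cat > sr.py <<'E'
from h import *
import sys
W=world(snap('side',sys.argv[1])); y0=float(sys.argv[2]);y1=float(sys.argv[3])
p=rect(W,63,76,430,622,y0,y1,'side rack top')
q=W[(W[...,2]>12)&(W[...,2]<66)&(W[...,0]>430)&(W[...,0]<650)&(W[...,1]>y0+50)&(W[...,1]<y1)]
print('front face x range',np.percentile(q[:,0],[0.5,99.5]).round(1),'fit',np.polyfit(q[:,0]-540,q[:,1],1).round(3))
E
python3 sr.py s11 -20 100
```

```text
side rack top 816 z [64.2 71.6 73.3] c [539.8  38.1] sz [ 75.5 159. ] ang 84.3
front face x range [430.7 638.6] fit [-0.1   67.596]
```

```bash
cat > sr.py <<'E'
from h import *
import sys
d=snap('side',sys.argv[1]); W=world(d); y0=float(sys.argv[2])
q=W[(W[...,2]>20)&(W[...,2]<60)&(W[...,0]>452)&(W[...,0]<640)&(W[...,1]>y0-12)&(W[...,1]<y0+12)]
f=np.polyfit(q[:,0]-540,q[:,1],1); k=abs(q[:,1]-np.polyval(f,q[:,0]-540))<5; q=q[k]; f=np.polyfit(q[:,0]-540,q[:,1],1)
print('n',len(q),'front face x range',q[:,0].min().round(1),q[:,0].max().round(1),'slope,y@540',f.round(3))
E
python3 sr.py s12 72; python3 - <<'E'
import cv2
i=cv2.imread('pics/s12.png');cv2.imwrite('pics/s12c.png',cv2.resize(i[120:270,270:430],None,fx=4.5,fy=4))
E
```

```text
n 608 front face x range 462.9 613.0 slope,y@540 [-6.2000e-02  6.9753e+01]
```

View pics/s12c.png

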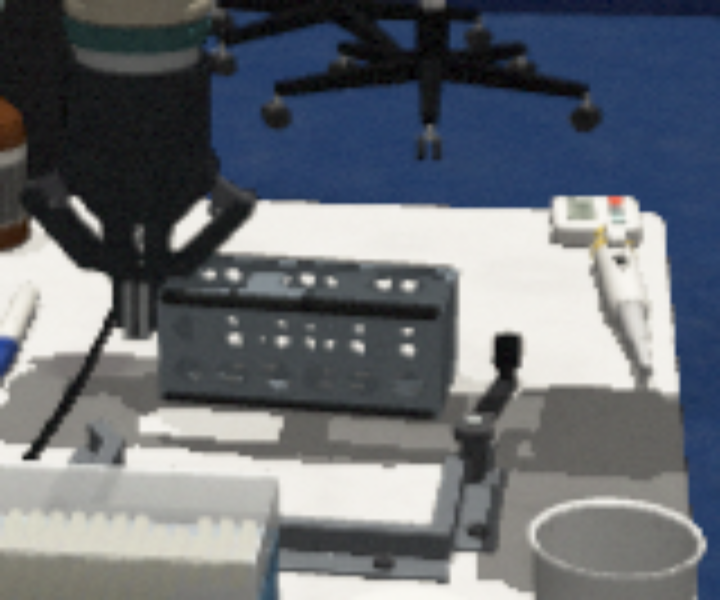

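The rack now spans x 463–613, centred ≈536, which is good. I retract and go round to the −y side for the slide.

```bash
python3 -m inch '[{"claw":0,"dx":0.015,"dy":0,"dz":0,"twist":0},{"claw":0,"dx":0.005,"dy":0,"dz":-0.04,"twist":0},{"claw":0,"dx":0,"dy":0,"dz":-0.045,"twist":0},{"claw":0,"dx":0,"dy":0.02,"dz":-0.045,"twist":0},{"claw":1,"dx":-0.03,"dy":0.035,"dz":-0.01,"twist":0},{"claw":1,"dx":-0.035,"dy":0.03,"dz":0,"twist":0},{"claw":1,"dx":-0.03,"dy":0.01,"dz":0,"twist":0},{"claw":1,"dx":0,"dy":0,"dz":0,"twist":0},{"claw":1,"dx":0,"dy":0,"dz":0,"twist":0}]'; python3 - <<'E'
from h import *
d=snap('wrist','w10');W=world(d);st()
rect(W,62,82,430,640,-40,130,'rack')
E
```

```text
clock: 14.25
eef_pos: [535.0, -54.4, 190.4]
tool_rot: [[1.0, -0.01, -0.001], [-0.01, -1.0, -0.01], [-0.001, 0.01, -1.0]]
force: [0.7, 0.7, -0.2]
finger_gap: 72.4
{'clock': 14.3, 'joints': [-0.224, 0.265, 1.685, -0.011, 1.192, -0.211], 'eef_pos': [534.747, -54.206, 190.149], 'tool_rot': [[1.0, -0.009, -0.003], [-0.009, -1.0, -0.01], [-0.003, 0.01, -1.0]], 'force': [-0.715, -1.241, -0.832], 'finger_gap': 78.98}
rack 19837 z [69.1 70.5 71.8] c [521.9  36.9] sz [ 75.3 181.4] ang 84.7
```

View pics/w10.png

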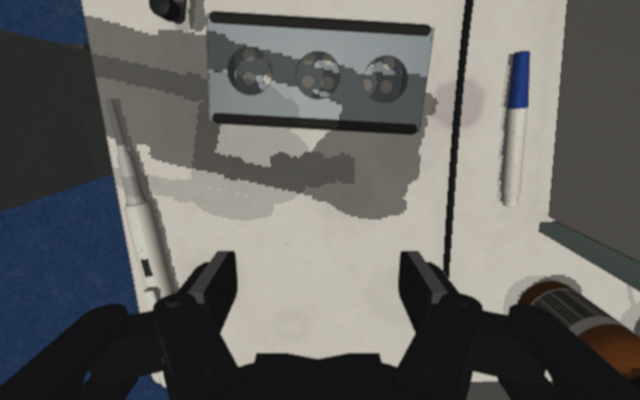

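```bash
python3 - <<'E'
from h import *
W=world(dict(np.load('pics/w10.npz')))
rect(W,64,80,452,640,-40,130,'rack')
E
```

```text
rack 19836 z [69.1 70.5 71.8] c [536.6  35.5] sz [ 72.2 150.8] ang 86.1
```

```bash
python3 -m inch '[{"claw":1,"dx":0,"dy":0,"dz":0.045,"twist":0.7},{"claw":1,"dx":0,"dy":0,"dz":0.045,"twist":0},{"claw":1,"dx":0,"dy":0,"dz":0.04,"twist":0},{"claw":1,"dx":0,"dy":0,"dz":0.012,"twist":0},{"claw":1,"dx":0,"dy":0,"dz":0,"twist":0}]'
```

```text
clock: 14.8
eef_pos: [540.8, -53.3, 42.7]
tool_rot: [[1.0, -0.018, 0.001], [-0.018, -1.0, -0.01], [0.001, 0.01, -1.0]]
force: [-0.2, 0.2, 0.5]
finger_gap: 85.4
```

```bash
python3 -m inch '[{"claw":1,"dx":-0.003,"dy":-0.012,"dz":0.004,"twist":0},{"claw":1,"dx":-0.002,"dy":-0.012,"dz":0.003,"twist":0},{"claw":1,"dx":0,"dy":-0.01,"dz":0,"twist":0},{"claw":1,"dx":0,"dy":-0.008,"dz":0,"twist":0},{"claw":1,"dx":0,"dy":-0.008,"dz":0,"twist":0},{"claw":1,"dx":0,"dy":-0.008,"dz":0,"twist":0},{"claw":1,"dx":0,"dy":0,"dz":0,"twist":0}]';python3 sr.py s13 85;python3 - <<'E'
import cv2
i=cv2.imread('pics/s13.png');cv2.imwrite('pics/s13c.png',cv2.resize(i[120:270,270:430],None,fx=4.5,fy=4))
E
```

```text
clock: 15.5
eef_pos: [541.1, 10.0, 38.6]
tool_rot: [[1.0, -0.013, 0.01], [-0.013, -1.0, -0.013], [0.01, 0.013, -1.0]]
force: [0.9, -0.9, -0.2]
finger_gap: 85.4
n 623 front face x range 463.6 612.6 slope,y@540 [-1.7000e-02  9.2591e+01]
```

View pics/s13c.png

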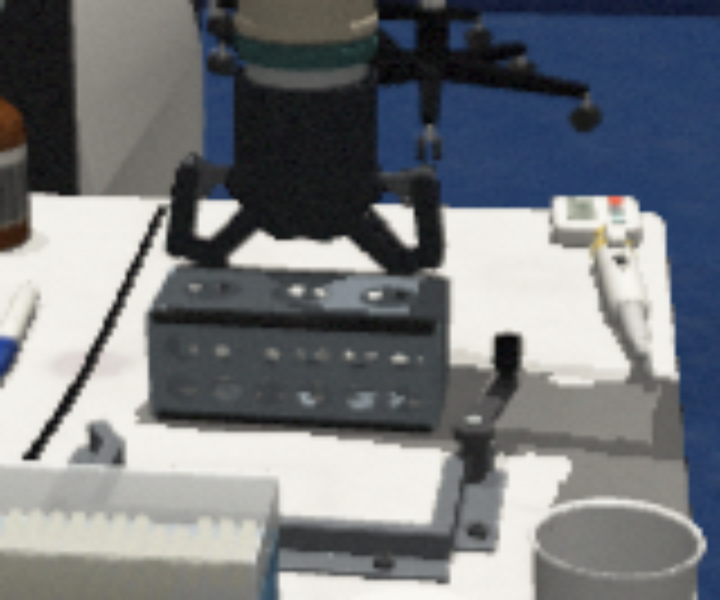

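The rack slides flat and square. Continuing.

```bash
python3 -m inch '[{"claw":1,"dx":-0.001,"dy":-0.009,"dz":0.001,"twist":0.3},{"claw":1,"dx":-0.002,"dy":-0.009,"dz":0.001,"twist":0},{"claw":1,"dx":-0.002,"dy":-0.009,"dz":0,"twist":0},{"claw":1,"dx":-0.002,"dy":-0.009,"dz":0,"twist":0},{"claw":1,"dx":-0.002,"dy":-0.009,"dz":0,"twist":0},{"claw":1,"dx":0,"dy":0,"dz":0,"twist":0}]';python3 sr.py s14 143;python3 - <<'E'
import cv2
i=cv2.imread('pics/s14.png');cv2.imwrite('pics/s14c.png',cv2.resize(i[120:270,270:430],None,fx=4.5,fy=4))
E
```

```text
clock: 16.15
eef_pos: [533.2, 57.0, 36.2]
tool_rot: [[1.0, -0.02, 0.012], [-0.02, -1.0, -0.014], [0.012, 0.014, -1.0]]
force: [-0.8, -1.0, 0.9]
finger_gap: 85.5
n 706 front face x range 452.1 633.7 slope,y@540 [-2.50000e-02  1.40623e+02]
```

View pics/s14c.png

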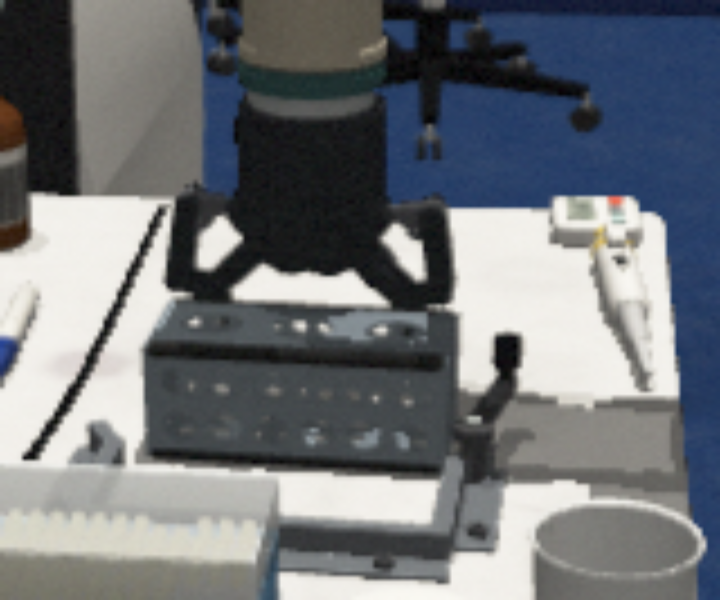

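```bash
python3 - <<'E'
from h import *
W=world(dict(np.load('pics/s14.npz')))
q=W[(W[...,2]>40)&(W[...,2]<62)&(W[...,0]>445)&(W[...,0]<640)&(W[...,1]>130)&(W[...,1]<150)]
print(np.percentile(q[:,0],[0,.5,99.5,100]),np.polyfit(q[:,0]-540,q[:,1],1))
E
```

```text
[445.47291902 456.62647679 604.88230982 605.59375876] [-2.34183883e-02  1.40578393e+02]
```

The finger friction carried the rack to x centre ≈531, and the target is 536 here. I steer +5 mm while pushing.

```bash
python3 -m inch '[{"claw":1,"dx":0.002,"dy":-0.007,"dz":0.001,"twist":0},{"claw":1,"dx":0.002,"dy":-0.007,"dz":0,"twist":0},{"claw":1,"dx":0,"dy":0,"dz":0,"twist":0}]';python3 sr.py s15 158;python3 - <<'E'
from h import *
W=world(dict(np.load('pics/s15.npz')))
q=W[(W[...,2]>40)&(W[...,2]<62)&(W[...,0]>452)&(W[...,0]<640)&(W[...,1]>146)&(W[...,1]<170)]
print(np.percentile(q[:,0],[0,.5,99.5,100]),np.polyfit(q[:,0]-540,q[:,1],1))
E
```

```text
clock: 16.5
eef_pos: [536.6, 69.1, 35.7]
tool_rot: [[1.0, -0.018, 0.009], [-0.018, -1.0, -0.018], [0.01, 0.018, -1.0]]
force: [-0.0, 0.2, -0.1]
finger_gap: 85.5
n 705 front face x range 459.5 610.1 slope,y@540 [-2.10000e-02  1.53305e+02]
[460.03756247 460.26607818 609.1786471  610.10611386] [-2.33567951e-02  1.53312826e+02]
```

```bash
python3 -m inch '[{"claw":1,"dx":0.001,"dy":-0.008,"dz":0,"twist":0},{"claw":1,"dx":0.001,"dy":-0.008,"dz":0,"twist":0},{"claw":1,"dx":0,"dy":-0.008,"dz":0,"twist":0},{"claw":1,"dx":0,"dy":-0.008,"dz":0,"twist":0},{"claw":1,"dx":0,"dy":0,"dz":0,"twist":0}]';python3 sr.py s16 188;python3 - <<'E'
from h import *
i=cv2.imread('pics/s16.png');cv2.imwrite('pics/s16c.png',cv2.resize(i[120:290,270:430],None,fx=4,fy=3.5))
W=world(dict(np.load('pics/s16.npz')))
q=W[(W[...,2]>40)&(W[...,2]<62)&(W[...,0]>452)&(W[...,0]<640)&(W[...,1]>176)&(W[...,1]<200)]
print(np.percentile(q[:,0],[0,.5,99.5,100]),np.polyfit(q[:,0]-540,q[:,1],1))
E
```

```text
clock: 17.05
eef_pos: [539.5, 101.8, 35.3]
tool_rot: [[1.0, -0.018, 0.01], [-0.018, -1.0, -0.02], [0.01, 0.02, -1.0]]
force: [0.2, -1.3, 2.2]
finger_gap: 85.4
n 718 front face x range 455.6 612.9 slope,y@540 [-2.4000e-02  1.8646e+02]
[462.64530078 462.67365404 611.71868455 612.15680201] [-1.86503875e-02  1.86342372e+02]
```

View pics/s16c.png

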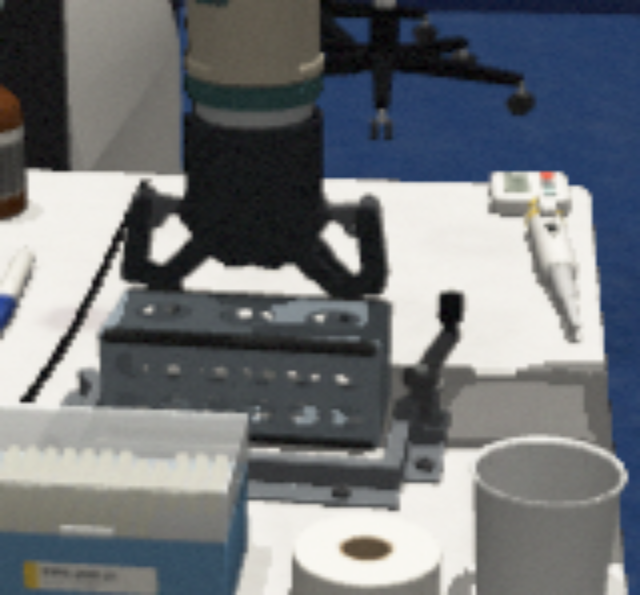

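It is between the rails and centred. I push on to the back rail.

```bash
python3 -m inch '[{"claw":1,"dx":0,"dy":-0.008,"dz":0,"twist":0},{"claw":1,"dx":0,"dy":-0.008,"dz":0,"twist":0},{"claw":1,"dx":0,"dy":-0.007,"dz":0,"twist":0},{"claw":1,"dx":0,"dy":-0.006,"dz":0,"twist":0},{"claw":1,"dx":0,"dy":0,"dz":0,"twist":0}]';python3 -m inch '[{"claw":1,"dx":0,"dy":-0.006,"dz":0,"twist":0}]'; python3 -m inch '[{"claw":1,"dx":0,"dy":-0.005,"dz":0,"twist":0}]';python3 sr.py s17 223
```

```text
clock: 17.6
eef_pos: [540.3, 132.4, 34.9]
tool_rot: [[1.0, -0.018, 0.01], [-0.018, -1.0, -0.021], [0.01, 0.021, -1.0]]
force: [0.3, -2.5, 2.9]
finger_gap: 85.2
clock: 17.7
eef_pos: [540.4, 138.1, 34.8]
tool_rot: [[1.0, -0.018, 0.01], [-0.018, -1.0, -0.021], [0.01, 0.021, -1.0]]
force: [-0.1, -5.3, 5.2]
finger_gap: 84.8
clock: 17.8
eef_pos: [540.8, 140.4, 35.8]
tool_rot: [[1.0, -0.015, 0.01], [-0.015, -1.0, -0.027], [0.011, 0.027, -1.0]]
force: [-3.0, -25.0, 21.7]
finger_gap: 85.3
n 526 front face x range 452.9 612.5 slope,y@540 [-2.00000e-02  2.24371e+02]
```

It hit the back rail (−25 N). I back off and raise to inspect.

```bash
python3 -m inch '[{"claw":1,"dx":0,"dy":0.01,"dz":0,"twist":0},{"claw":1,"dx":0,"dy":0.02,"dz":0,"twist":0},{"claw":1,"dx":0,"dy":0.03,"dz":-0.02,"twist":0},{"claw":0,"dx":0,"dy":0.02,"dz":-0.045,"twist":0},{"claw":0,"dx":0,"dy":0.02,"dz":-0.045,"twist":0},{"claw":0,"dx":0,"dy":0.01,"dz":-0.045,"twist":0},{"claw":0,"dx":0,"dy":0,"dz":-0.04,"twist":0},{"claw":0,"dx":0,"dy":0,"dz":0,"twist":0},{"claw":0,"dx":0,"dy":0,"dz":0,"twist":0}]'; cat > dk.py <<'E'
from h import *
import sys
d=snap('wrist',sys.argv[1]);W=world(d);st();z=W[...,2]
def B(n,a,b,x0,x1,y0,y1): 
    return rect(W,a,b,x0,x1,y0,y1,n)
B('rack',64,80,452,640,120,260)
B('backrail',13,22,470,600,222,250)
B('knob',52,66,405,520,60,150)
B('latch arm',24,40,405,520,60,165)
E
python3 dk.py w11
```

```text
clock: 18.75
eef_pos: [533.9, 36.0, 234.8]
tool_rot: [[1.0, -0.019, -0.001], [-0.019, -1.0, -0.014], [-0.001, 0.014, -1.0]]
force: [-0.0, -0.2, -0.4]
finger_gap: -0.3
{'clock': 18.8, 'joints': [-0.054, 0.229, 1.618, -0.015, 1.295, -0.031], 'eef_pos': [534.207, 36.024, 234.84], 'tool_rot': [[1.0, -0.018, -0.001], [-0.018, -1.0, -0.014], [-0.0, 0.014, -1.0]], 'force': [0.617, -0.488, 0.121], 'finger_gap': 0.158}
rack 7499 z [68.7 70.5 71.9] c [538.3 167.7] sz [ 30.2 150.7] ang 89.2
backrail few 0
knob 258 z [54.3 59.4 60.8] c [431.2  82.3] sz [14.6 14.1] ang 47.2
latch arm 1468 z [28.6 33.6 37.9] c [459.  135.9] sz [115.9  53.7] ang 42.0
```

View pics/w11.png

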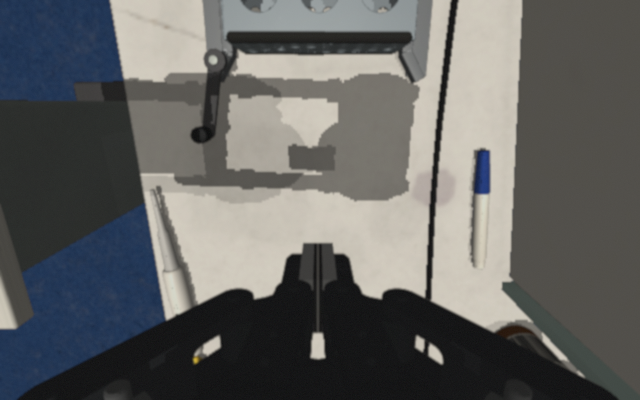

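The rack is home: its front face is at the back rail (225 vs 225) and its near edge at y≈152.6, with 153 expected. Next is the latch, with the knob at (431,82). I position the closed fingers on its −x side.

```bash
python3 -m inch '[{"claw":0,"dx":-0.044,"dy":-0.016,"dz":0,"twist":0},{"claw":0,"dx":-0.044,"dy":-0.016,"dz":0,"twist":0},{"claw":0,"dx":-0.044,"dy":-0.016,"dz":0.02,"twist":0},{"claw":0,"dx":0,"dy":0,"dz":0.04,"twist":0},{"claw":0,"dx":0,"dy":0,"dz":0.03,"twist":0},{"claw":0,"dx":0,"dy":0,"dz":0,"twist":0}]'
```

```text
clock: 19.4
eef_pos: [394.6, 88.2, 133.7]
tool_rot: [[1.0, -0.018, -0.018], [-0.018, -1.0, -0.01], [-0.018, 0.01, -1.0]]
force: [0.6, -0.2, -0.2]
finger_gap: 0.0
```

```bash
python3 -m inch '[{"claw":0,"dx":0.004,"dy":0.003,"dz":0.03,"twist":0},{"claw":0,"dx":0,"dy":0.003,"dz":0.025,"twist":0},{"claw":0,"dx":0,"dy":0,"dz":0.01,"twist":0},{"claw":0,"dx":0,"dy":0,"dz":0,"twist":0}]'; python3 -c "
from h import *
d=snap('wrist','w12')
rect(world(d),42,58,405,520,60,110,'knob')
s=snap('side','s18'); cv2.imwrite('pics/s18c.png',cv2.resize(s['img'][120:290,310:440],None,fx=5,fy=3.5)[:,:,::-1])"
```

```text
clock: 19.8
eef_pos: [397.8, 82.4, 66.2]
tool_rot: [[1.0, -0.017, -0.021], [-0.018, -1.0, -0.008], [-0.021, 0.009, -1.0]]
force: [-0.2, 0.7, -0.4]
finger_gap: -0.0
knob 649 z [43.5 52.  57.7] c [421.   86.3] sz [11.2 33.9] ang 81.9
```

View pics/s18c.png

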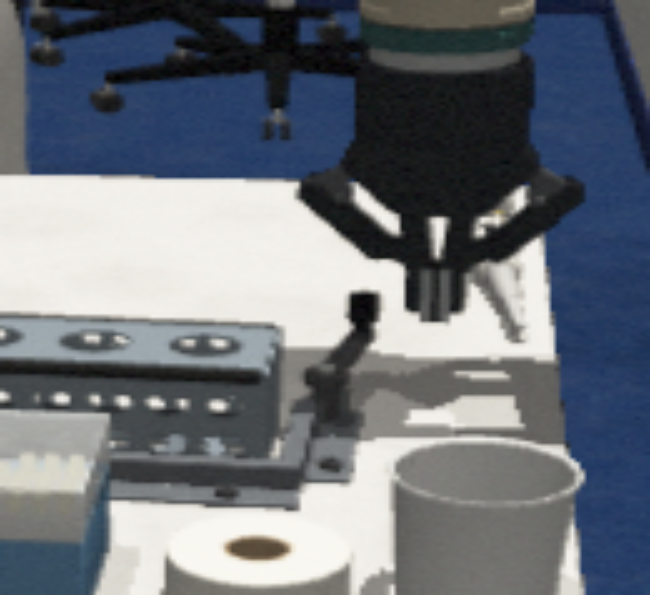

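View pics/w12.png

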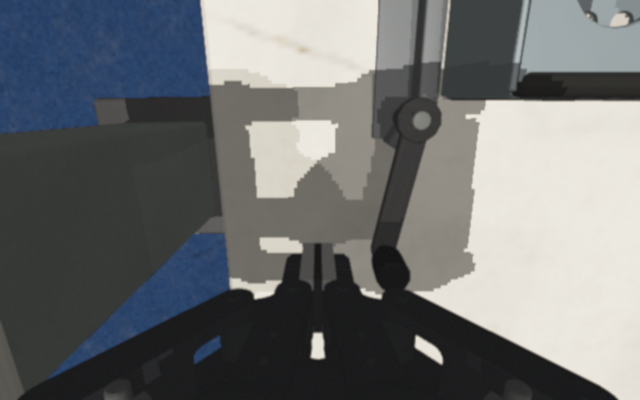

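```bash
python3 -m inch '[{"claw":0,"dx":0.008,"dy":0,"dz":0.003,"twist":0},{"claw":0,"dx":0.01,"dy":0,"dz":0,"twist":0},{"claw":0,"dx":0.01,"dy":0,"dz":0,"twist":0},{"claw":0,"dx":0.01,"dy":-0.001,"dz":0,"twist":0},{"claw":0,"dx":0,"dy":0,"dz":0,"twist":0}]'; python3 -c "
from h import *
d=snap('wrist','w13')"
```

```text
clock: 20.4
eef_pos: [443.0, 83.1, 66.2]
tool_rot: [[1.0, -0.017, -0.012], [-0.017, -1.0, -0.008], [-0.012, 0.008, -1.0]]
force: [0.0, -0.5, 0.5]
finger_gap: -0.2
```

View pics/w13.png

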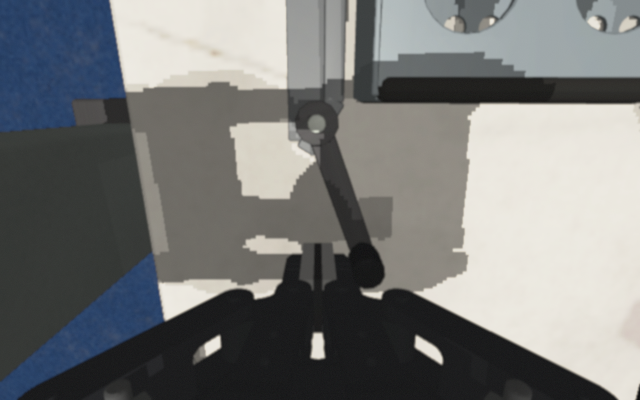

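The knob is swinging, with the arm now ~20° past straight and the fingers behind it. I continue along the arc.

```bash
python3 -m inch '[{"claw":0,"dx":0.009,"dy":0,"dz":0.002,"twist":0},{"claw":0,"dx":0.009,"dy":-0.003,"dz":0.001,"twist":0},{"claw":0,"dx":0.008,"dy":-0.004,"dz":0,"twist":0},{"claw":0,"dx":0,"dy":0,"dz":0,"twist":0}]'; python3 -c "
from h import *
d=snap('wrist','w14')"
```

```text
clock: 20.85
eef_pos: [469.2, 90.4, 62.3]
tool_rot: [[1.0, -0.017, -0.015], [-0.018, -1.0, -0.007], [-0.015, 0.008, -1.0]]
force: [-0.4, 0.2, 1.0]
finger_gap: -0.1
```

View pics/w14.png

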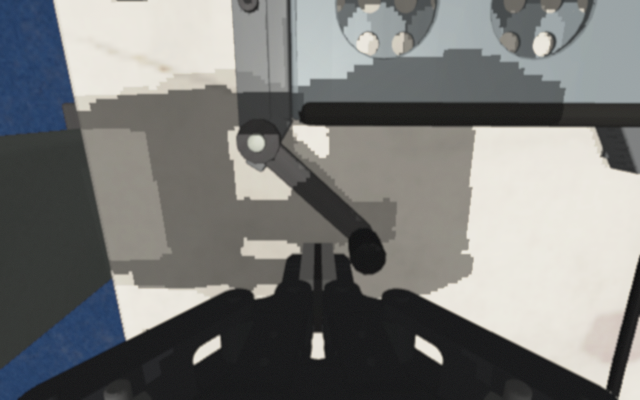

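```bash
python3 -m inch '[{"claw":0,"dx":0.009,"dy":-0.003,"dz":0,"twist":0},{"claw":0,"dx":0.009,"dy":-0.005,"dz":0,"twist":0},{"claw":0,"dx":0.006,"dy":-0.006,"dz":0,"twist":0},{"claw":0,"dx":0,"dy":0,"dz":0,"twist":0}]'; python3 -c "
from h import *
d=snap('wrist','w15')"
```

```text
clock: 21.3
eef_pos: [494.5, 104.8, 61.5]
tool_rot: [[1.0, -0.017, -0.016], [-0.017, -1.0, -0.008], [-0.016, 0.008, -1.0]]
force: [0.3, -1.2, -0.4]
finger_gap: 0.1
```

View pics/w15.png

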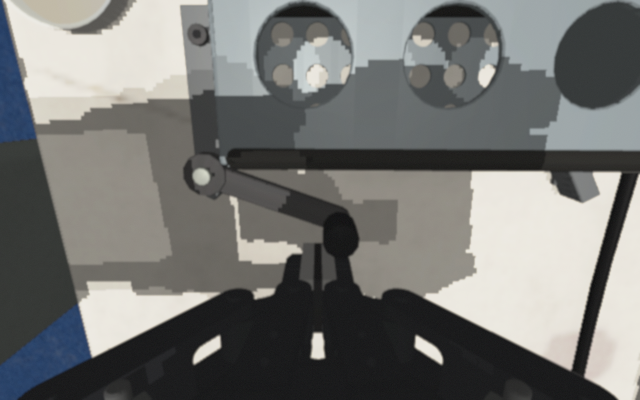

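```bash
python3 -m inch '[{"claw":0,"dx":0.007,"dy":-0.005,"dz":-0.001,"twist":0},{"claw":0,"dx":0.005,"dy":-0.007,"dz":0,"twist":0},{"claw":0,"dx":0,"dy":-0.006,"dz":0,"twist":0},{"claw":0,"dx":0,"dy":0,"dz":0,"twist":0}]'; python3 -m inch '[{"claw":0,"dx":0,"dy":-0.004,"dz":0,"twist":0}]'; python3 -c "
from h import *
d=snap('wrist','w16')"
```

```text
clock: 21.75
eef_pos: [507.8, 123.7, 62.3]
tool_rot: [[1.0, -0.017, -0.016], [-0.017, -1.0, -0.009], [-0.015, 0.009, -1.0]]
force: [-0.6, 0.3, -0.1]
finger_gap: -0.1
clock: 21.85
eef_pos: [508.1, 126.5, 62.3]
tool_rot: [[1.0, -0.015, -0.015], [-0.015, -1.0, -0.012], [-0.015, 0.012, -1.0]]
force: [0.9, -16.9, 0.9]
finger_gap: 0.0
```

View pics/w16.png

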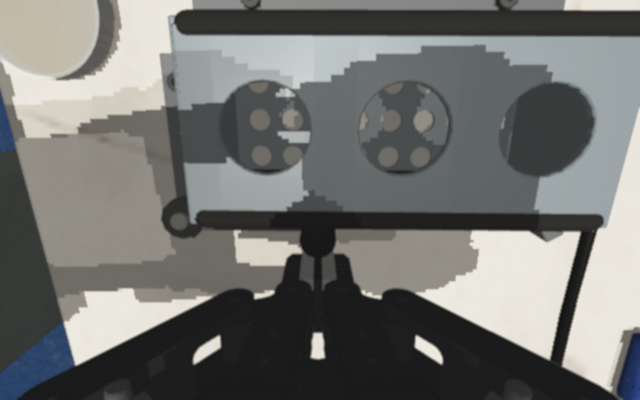

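It is against the stop (−17 N) at the predicted spot. I retreat and verify.

```bash
python3 -m inch '[{"claw":0,"dx":0,"dy":0.015,"dz":0,"twist":0},{"claw":0,"dx":0,"dy":0.025,"dz":0,"twist":0},{"claw":0,"dx":0,"dy":0.01,"dz":-0.045,"twist":0},{"claw":0,"dx":0,"dy":0,"dz":-0.048,"twist":0},{"claw":0,"dx":0,"dy":0,"dz":-0.048,"twist":0},{"claw":0,"dx":0.02,"dy":-0.02,"dz":-0.04,"twist":0},{"claw":0,"dx":0,"dy":-0.03,"dz":-0.02,"twist":0},{"claw":0,"dx":0,"dy":0,"dz":0,"twist":0}]'; python3 dk.py w17; python3 - <<'E'
from h import *
W=world(dict(np.load('pics/w17.npz')))
p=rect(W,54,66,490,530,125,152,'knob2')
print(p.mean(0))
rect(W,26,38,458,500,125,155,'arm')
W=world(snap('side','s19'));
def g(n,*a): rect(W,*a,n)
W=world(snap('top','t19'))
for n,b in(('tipbox',(205,250,160,218)),('roll',(215,240,218,242)),('beaker',(205,240,243,272)),('petri',(243,268,245,272)),('timer',(400,435,255,285)),('pip',(320,405,255,285))):
    q=W[b[2]:b[3],b[0]:b[1]].reshape(-1,3);q=q[(q[:,2]>8)&(q[:,2]<120)];print(n,len(q),q.mean(0).round(1))
E
```

```text
clock: 22.7
eef_pos: [529.2, 123.8, 269.6]
tool_rot: [[1.0, -0.019, -0.021], [-0.019, -1.0, -0.01], [-0.02, 0.01, -1.0]]
force: [-0.1, -0.8, -0.1]
finger_gap: -0.3
{'clock': 22.75, 'joints': [0.105, 0.232, 1.529, -0.01, 1.404, 0.126], 'eef_pos': [528.92, 122.089, 268.3], 'tool_rot': [[1.0, -0.02, -0.022], [-0.02, -1.0, -0.012], [-0.022, 0.013, -1.0]], 'force': [0.623, -0.571, 0.177], 'finger_gap': -0.078}
rack 10347 z [69.  70.5 71.9] c [538.8 189.2] sz [ 71.9 150.1] ang 88.5
backrail 622 z [16.1 17.5 18.7] c [535.  232.5] sz [  4.3 129.7] ang 88.8
knob 155 z [57.4 59.7 61. ] c [509.3 143.7] sz [11.4 15. ] ang 89.1
latch arm 718 z [32.1 33.7 37. ] c [474.8 147.7] sz [79.7 19.1] ang 2.1
knob2 175 z [57.4 59.6 61. ] c [509.3 144.8] sz [14.4 14.2] ang 68.5
[509.52711586 145.0767739   59.49565816]
arm 390 z [32.1 33.4 34.6] c [478.7 144.4] sz [11.  41.9] ang 87.7
tipbox 1003 [572.7 347.7  77. ]
roll 304 [459.6 347.5  30.1]
beaker 227 [382.9 353.1  49.6]
petri 0 [nan nan nan]
timer 426 [ 386.  -246.5   15.5]
pip 456 [ 370.2 -111.    20.6]<stdin>:10: RuntimeWarning: Mean of empty slice.
  ret = um.true_divide(
```

View pics/w17.png

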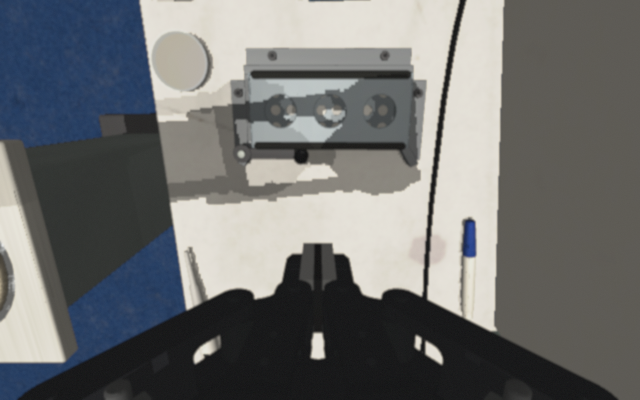

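View pics/t19.png

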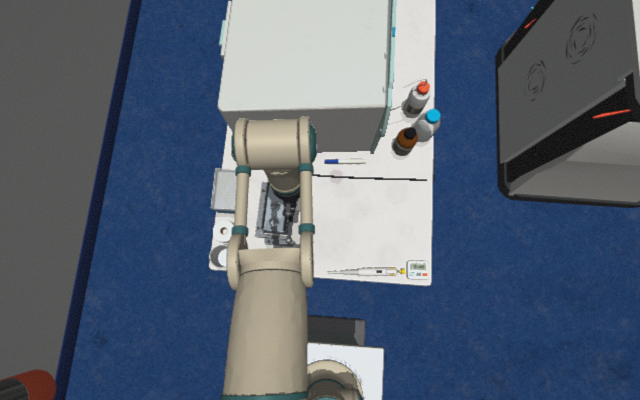

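All checks agree:
- Rack: (538.8, 189.2), dock origin (537.3, 189.1)
- Yaw: −1.5° for the rack, −1.2° for the dock
- Knob: (509.3, 144.8), predicted for shut (509.5, 144.6)

Handing in.

```bash
python3 -c "
from rig import r
print(r.hand_in())"
```

```text
the job is handed in; nothing more can be done
None
```

The job is done and was handed in at about 22.8 s of the 72 s allowed; the hand-in reported no verdict.

I rolled the rack over two faces until the big holes faced up. I then nudged its end to line it up and slid it into the dock against the back rail, where the push stopped at about 25 N. Last I swung the latch to its stop, at about 17 N.

**Last checks, from the wrist camera:**

| Check | Measured | Expected |
|---|---|---|
| Rack centre | (538.8, 189.2) mm | dock centre (537.3, 189.1) mm |
| Rack yaw | −1.5° | dock −1.2° |
| Latch knob | (509.3, 144.8) mm | (509.5, 144.6) mm when shut |

The rack top stood level at the flat height, with the three big holes up. The gripper was clear above everything.

**Bystanders:** In the last top view the timer and pipette had not moved. The tip box, label roll and beaker were partly hidden by the arm but visibly in place. The petri dish was hidden in the top view; the wrist view showed it in its usual place, but I did not measure it. I did not measure the amber bottle again either; it was visible in place in the last top view.

**What went wrong on the way:**
- The first two moves were refused for missing row keys.
- The first tip slid the rack about 30 mm before it rolled.
- One push passed over the rack without touching it.

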